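# Spread the circlip over the post of the revolving CD rack and hold it at its groove

## Robot

A 7-joint arm with a two-finger parallel gripper is mounted at the origin on the work surface. World frame = base frame: x ahead of the robot, y to its left, z up, the work surface at z = 0. Lengths are in m, angles in rad, forces in N, time in s.
With the tool pointing down it reaches from about 0.425 to 0.925 m from the base axis. Payload 6.8 kg.
Tool frame: the origin (TCP) lies on the mounting face of the last link; the fingertips stand 173 mm ahead of it and the grasp point (between the pads) lies 155 mm ahead of it; z points along the fingers, y is the line along which they close (so a half turn about z gives the same grasp; the last joint's range is limited). The gripper opens to 85 mm and grips with 20 to 120 N. Pads are 22 mm wide; open, the fingers measure 114 mm over their backs; the gripper's body (76 mm by 85 mm) begins 54 mm behind the grasp point. The pads swing forward as they close: fully open they stand 13 mm farther back than shut.
Start: joints at [-1.251, 0.477, 0.022, 1.555, -0.011, 1.109, -0.083], TCP at [0.28, 0.614, 0.405] pointing down, gripper open.
Joint ranges: [-2.96, 2.96], [-0.34, 2.1], [-1.41, 1.46], [0.24, 2.44], [-1.37, 4.51], [0.17, 1.92], [-2.96, 2.96]. Speed limits (rad/s): [2.39, 2.39, 3.14, 3.14, 3.14, 3.14, 3.14].

## Interface

Orientations are given as a rotation vector (axis times angle).
In Python, from bench import r gives the robot as it stands.
- The arm moves only by the tool arm_command, never from a script. Its argument "plan" is a list of rows, each an object of numbers: "claw": the closure, from 0 (fully open) to 1 (shut); "tx", "ty", "tz": the shift along the tool's x, y, z in m; "ax", "ay", "az": the turn, a rotation vector about the tool's x, y, z in degrees. A call has exactly 10 rows; each row shifts and turns the commanded pose from where the row before left it, along the tool's axes as they then stand; what a row does not reach is not made up. A row lasts 1/12 s, in which the tool goes at most 41.7 mm and 7.16 degrees, less where a joint would pass 70% of its speed; a pose out of reach is approached as far as the arm can. A call is refused whole if a number of a shift passes 0.0417 or a number of a turn 7.16, either way. A call with a gripper value outside its range is refused whole. The fingers move at their own pace and stop on an object; "squeeze" is the grip in N (left out, the last holds). Time passes only in rows, so rows that do not move let the fingers close, or fill a call up. It gives the time, the measured TCP pose, the force, the opening and the grip force at its end, in the units of the state.
- r.get_obs(): the state, without advancing time (a new reading comes with each control period).
- r.grab_frame(name): name is "scene" or "side" or "wrist"; returns the picture (420x560x3 uint8, red, green, blue); there is no depth.
- r.camera_model(name): a dict with "fx", "fy", "cx", "cy" (pixels), "position" and "orientation" of the camera in the world; the wrist camera has in their place "tool_from_camera" (4x4, takes a point from camera to tool coordinates, whose origin is the TCP and whose axes are the flange's). Camera axes: x right, y up, looking along -z (the intrinsics and any distortion apply to the point x, -y, -z); pixel columns grow to the right and rows downward; lengths in m; the calibration is good to about 2 mm. The wrist camera is an equidistant fisheye: a pixel r from the principal point sees the ray r / f radians off the axis. A picture is of the moment at which its call begins: read the wrist's pose just before it. camera_model takes no time and is no camera call.
- r.hand_in(): hands the job in; it is judged then, once.
Trained networks look in the newest picture that a camera, given by its name, has taken for a name from the list of things; names that differ only in an ending like _2 or _b are one class to them, and where a whole thing is asked for, a point or a joint stands for the part that bears it (a point fixed in the world has none). Each returns a list of dicts, best first, with "confidence" (0 to 1); they miss things now and then, are a little off and sometimes report something else, mostly with a low value. They report only what shows in the picture. A call takes as long as a camera call. They do not tell look-alikes from the thing itself.
- r.boxes_of(target, camera): "location" ([x, y, z] in m, in the coordinates of the camera as it stood for that picture, good to about 4 mm: the middle of the surface that is visible of it).
- r.tip_of(target, camera): "location" ([x, y, z] in m, in the coordinates of the camera as it stood for that picture, good to about 4 mm: a listed point, or the origin of a listed thing).
The state is a dict: "clock": time; "joints": joint angles; "qvel": joint speeds; "tau": joint torques, N m; "tcp_pos": TCP position; "orientation": TCP orientation; "contact_force": force on the tool from outside, world axes, zero at the start; "moment": the same for the moment, N m; "grip_width": finger opening in m; "gripper_force": force on a finger pad.
Only numpy, scipy, OpenCV 4.12 (cv2) and the standard library are available. Lean on these libraries where they do the work, as an engineer would, in place of code of your own. Each camera call takes 0.05 s, during which the arm holds its last target. There are 200 camera calls.

## Task

The bottom deck of the revolving CD rack needs its circlip back on the post. Take the circlip pliers out of the wooden block, put their tips into the two lug holes of the large circlip in the parts tray, squeeze the handles to spread it, carry it over and slide it level down the post until it lies in line with the groove, just on the thrust washer. Finish while still holding: keep the handles squeezed so that the clip stays spread wide round the groove (do not let it snap in, do not put the pliers down), and leave the other parts in the tray where they are.

Things in the scene. Friction and masses are not known exactly. Their poses are not given: they have to be found in the camera images.
- pliers: steel external circlip pliers, two black handles, 160 mm long, standing tips down in the slot of the wooden block (lift them 55 mm straight up to clear it). Origin at the rivet's middle; z points to the handles (up as they stand), x along the rivet, y is the line along which handles close and tips spread. Halves are mirror images; front and back alike. Squeezing spreads the tips. About 155 g
- grip (a point): point midway between the handles, 62 mm above the rivet, where they are best gripped; axes as the pliers. Handles: 13 mm deep (x), 10 mm thick, gently bowed, reaching from 26 mm below to 35 mm above this point. Width over both: 60 mm at rest, about 57 mm when the pins match the holes of the relaxed clip, about 28 mm at the inner stop
- tips (a point): point midway between the lower ends of the two pins, 64 mm below the rivet; axes as the pliers. Each jaw ends in a flat shoulder (9 mm along x, 6 mm along y) with a straight pin 3 mm thick, 4 mm long, its end rounded: push down until the shoulders lie on the lugs. Each pin stands 9.4 mm from this middle at rest, plus 60 mm per rad of joint plier_l (10.6 mm at 0.02)
- plier_l (a joint): angle (rad) of each half of the pliers: 0 at rest (handles apart), growing as the handles are squeezed, inner stop at 0.27. A return spring drives it to 0; squeezing takes about 6 N on the handles to start and about 20 N at the stop with the clip on
- ring: the large steel circlip (snap ring), lying flat on the tray's floor: open ring 4 mm thick, 40 mm inside, about 50 mm outside, a lug at each side of its gap. Origin at its centre on the underside; x points from the centre to the gap, z up. About 20 g. Its arms bend about its back and spring inwards on the pins: once the pins are in, a further squeeze of 0.05 rad holds it on the tips by friction
- lugs (a point): point midway between the two lug holes of the relaxed circlip, 23.8 mm from its centre along its x, at half its thickness; axes as the ring. Each hole goes right through, is 5.5 mm wide and lies 10.6 mm from this point along y. With the clip spread fully the holes have moved 5 mm nearer to the ring's centre and 23.8 mm either side
- ring_l (a joint): how far each arm of the circlip is bent outwards (rad): 0 relaxed; about 0.12 just lets the post through, the pliers squeezed to their stop give about 0.3 (opening 45 mm)
- ring_eye (a point): centre of the opening of the circlip when spread wide, at half its thickness (2.2 mm from the ring's origin towards the gap, 2 mm above its underside); axes as the ring
- groove (a point): centre of the groove, on the axis of the upright post, at half the groove's width. Post 42 mm thick, groove 6 mm wide and 37.6 mm across. The post's top is 11.5 mm above this point, its last 3 mm tapered to 35 mm. A thrust washer 51 mm across lies right under the groove, its top 3 mm below this point: a clip lying on it is in line with the groove. The bearing housing lies 8 mm below its top
- stand: bottom deck of the revolving CD rack, fixed: round black foot, white round deck 272 mm across with its top at 46 mm, low wire lips up to 68 mm near the rim, bearing and short upright post in the middle; origin at the middle of its underside
- tray: black plastic parts tray, fixed, 190 x 150 mm (x, y), 22 mm high, walls and floor 3 mm; origin at the middle of its underside
- block: pine tool block, fixed, 85 x 100 mm (x, y), 62 mm high; the pliers stand in a slot 11.5 x 28.5 mm in its middle, 50 mm deep; a few short tool bits beside it stand up to 91 mm high; origin at the middle of its underside
- bearing: steel ball bearing, a plain ring 40 mm across, bore 19 mm, 12 mm high; origin at the middle of its underside; leave it alone
- small_clip: a second, much smaller steel circlip, 29 mm across and 3 mm thick, not the one for this post; origin at the middle of its underside; leave it alone
- bolt: short steel hexagon-head bolt standing on its head, head 17 mm across, 30 mm high; origin under its head; leave it alone
Mind the look-alikes: they are no part of the job. Of the things like the pliers, leave any that is yellow; of the rest the larger one is meant. Leave any black look-alike of the ring alone.

How it is judged:
By the outcome, as a careful person would: the job done as asked, in the order asked, and still so for the second after the job is handed in, while the arm keeps its last pose, push and grip.
It also fails if it takes over 67 s, if anything falls off the work surface, if the arm or the gripper's body presses on something with over 40 N, if the wrist force passes 120 N, or if a joint passes its speed limit or range.

## Working session

There is one attempt and no reset: what is moved stays moved. The work goes in short steps, Python scripts to look and compute and a tool call to move; the robot and the scene stay as the last step left them, time stands still between calls to the robot, and variables do not carry over. Pictures are saved under pics/ and viewed, at most 10 in all, crops included, and the job is handed in when it is done.

Besides the shell and the picture viewer there is one more tool, called as name(argument=value, ...), one argument or row to a line, values as JSON. arm_command: Moves the arm, as the interface text tells. Its arguments: {"type":"object","properties":{"plan":{"type":"array","items":{"type":"object","properties":{"claw":{"type":"number"},"tx":{"type":"number"},"ty":{"type":"number"},"tz":{"type":"number"},"ax":{"type":"number"},"ay":{"type":"number"},"az":{"type":"number"}}}},"squeeze":{"type":"number"}},"required":["plan"]}

```bash
ls; mkdir -p pics; cat > h.py <<'E'
import numpy as np, cv2
from scipy.spatial.transform import Rotation as R
from bench import r
def T(o):
    M=np.eye(4);M[:3,:3]=R.from_rotvec(o["orientation"]).as_matrix();M[:3,3]=o["tcp_pos"];return M
def campose(name,obs=None):
    m=r.camera_model(name)
    if name=="wrist":
        return T(obs or r.get_obs())@np.array(m["tool_from_camera"])
    M=np.eye(4);q=np.array(m["orientation"]);M[:3,:3]=q if q.shape==(3,3) else R.from_rotvec(q).as_matrix();M[:3,3]=m["position"];return M
def w(C,p): return (C@np.append(p,1))[:3]
def pix(name,C,P):
    m=r.camera_model(name);p=np.linalg.inv(C)@np.append(P,1);v=np.array([p[0],-p[1],-p[2]])
    if name=="wrist":
        th=np.arctan2(np.hypot(v[0],v[1]),v[2]);d=v[:2]/np.hypot(v[0],v[1])*th
    else: d=v[:2]/v[2]
    return np.array([m["cx"]+m["fx"]*d[0],m["cy"]+m["fy"]*d[1]])
def ray(name,C,uv):
    m=r.camera_model(name);d=np.array([(uv[0]-m["cx"])/m["fx"],(uv[1]-m["cy"])/m["fy"]])
    if name=="wrist":
        th=np.hypot(*d);v=np.append(d/th*np.sin(th),np.cos(th))
    else: v=np.append(d,1)
    return C[:3,3],C[:3,:3]@(np.array([v[0],-v[1],-v[2]])/np.linalg.norm(v))
def atz(name,C,uv,z):
    o,d=ray(name,C,uv);return o+d*(z-o[2])/d[2]
def snap(name,f=None):
    C=campose(name);im=r.grab_frame(name)
    if f: cv2.imwrite("pics/"+f,im[:,:,::-1])
    return C,im
E
python3 - <<'E'
from h import *
np.set_printoptions(precision=4,suppress=True)
print(r.get_obs())
for n in ("scene","side","wrist"):
    print(n,r.camera_model(n))
    C,im=snap(n,n+"0.png")
    for t in ("pliers","grip","tips","ring","lugs","groove","tray","block","small_clip","stand"):
        for f in (r.tip_of,):
            for d in f(t,n)[:3]:
                P=w(C,d["location"]);print(n,t,round(d["confidence"],2),P,pix(n,C,P).round())
E
```

```text
pics
{'clock': 0.0, 'joints': array([-1.2511,  0.4778,  0.0224,  1.5565, -0.0115,  1.1093, -0.0831]), 'qvel': array([ 0.0004, -0.    ,  0.0008, -0.0009, -0.0026,  0.0005, -0.0008]), 'tau': array([ -0.0007, -59.6461,   1.6079, -28.1197,   0.0126,   0.0095,
         0.    ]), 'tcp_pos': array([0.2799, 0.6139, 0.4037]), 'orientation': array([-0.6669, -3.0697,  0.0029]), 'contact_force': array([-0.9226, -0.3952,  0.3115]), 'moment': array([ 0.0182, -0.0244, -0.0215]), 'gripper_force': 0.0, 'grip_width': 0.08534079556363651}
scene {'fx': 388.4775917815639, 'fy': 388.4775917815639, 'cx': 282.1625610214588, 'cy': 206.90923939597684, 'position': array([1.1225, 0.2808, 1.0563]), 'orientation': array([0.3613, 0.6154, 1.9574])}
scene pliers 0.71 [0.5338 0.3418 0.0766] [401. 256.]
scene pliers 0.64 [0.4131 0.3482 0.0472] [412. 229.]
scene pliers 0.23 [ 0.4752 -0.2938  0.0024] [221. 180.]
scene grip 0.78 [0.6491 0.2885 0.124 ] [372. 276.]
scene grip 0.68 [0.418  0.3419 0.0949] [414. 221.]
scene grip 0.66 [0.5273 0.341  0.1355] [406. 244.]
scene tips 0.67 [ 0.6519  0.293  -0.0009] [365. 296.]
scen
[... 1421 characters left out ...]
3.]
side groove 0.63 [0.5326 0.0301 0.0745] [270. 194.]
side block 0.93 [0.526  0.3358 0.    ] [233. 154.]
side small_clip 0.67 [0.5338 0.0287 0.0727] [270. 195.]
side small_clip 0.51 [ 0.4766 -0.2965 -0.001 ] [300. 319.]
side stand 0.22 [ 0.4754 -0.2973 -0.0004] [300. 320.]
wrist {'fx': 325.19226210127806, 'fy': 325.19226210127806, 'cx': 281.9671569498617, 'cy': 205.1054155545424, 'tool_from_camera': array([[-0.0009,  0.9636,  0.2674,  0.0673],
       [ 1.    ,  0.0011, -0.0006, -0.0007],
       [-0.0009,  0.2674, -0.9636,  0.0313],
       [ 0.    ,  0.    ,  0.    ,  1.    ]])}
wrist small_clip 0.52 [ 0.5327  0.028  -0.0041] [ 81. 403.]
wrist stand 0.7 [ 0.5316  0.0266 -0.0011] [ 79. 404.]
```

```bash
python3 - <<'E'
import cv2,numpy as np
a=cv2.imread("pics/scene0.png");b=cv2.imread("pics/side0.png")
z=lambda i,x0,y0,x1,y1:cv2.resize(i[y0:y1,x0:x1],(400,300),interpolation=cv2.INTER_CUBIC)
top=np.hstack([z(a,330,190,450,310),z(a,150,130,250,205)])
bot=np.hstack([z(b,160,70,320,190),z(b,250,290,390,420)])
cv2.imwrite("pics/c1.png",np.vstack([top,bot]))
E
```

```text
(no output)
```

View pics/c1.png

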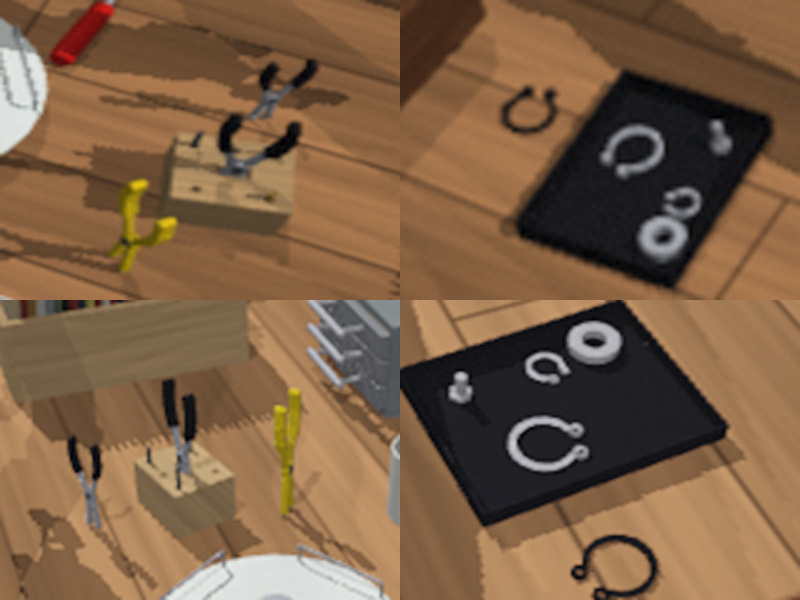

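View pics/scene0.png

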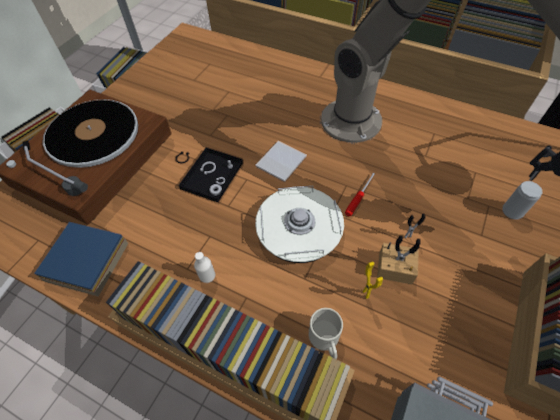

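```bash
python3 - <<'E'
from h import *
np.set_printoptions(precision=4,suppress=True)
M=T(r.get_obs());print(M, M[:3,:3].T@(np.array([.534,.342,.404])-M[:3,3]))
E
```

```text
[[-0.9099  0.4149 -0.      0.28  ]
 [ 0.4149  0.9099 -0.      0.6142]
 [ 0.     -0.     -1.      0.4047]
 [ 0.      0.      0.      1.    ]] [-0.344  -0.1423  0.0007]
```

Candidates in the scene picture:
- Pliers: (405,250), black and larger, standing in the block. Also (414,225), black but smaller, and (370,282), yellow. The one in the block is meant.
- Ring: silver and large in the tray at (208,167). The black one at (182,157), outside the tray, is left alone.

The enlarged crop confirmed both choices.

arm_command(
  plan=[
    {"claw": 0, "tx": -0.036, "ty": -0.015},
    {"claw": 0, "tx": -0.036, "ty": -0.015},
    {"claw": 0, "tx": -0.036, "ty": -0.015},
    {"claw": 0, "tx": -0.036, "ty": -0.015},
    {"claw": 0, "tx": -0.036, "ty": -0.015},
    {"claw": 0, "tx": -0.036, "ty": -0.015},
    {"claw": 0, "tx": -0.036, "ty": -0.015},
    {"claw": 0, "tx": -0.036, "ty": -0.015},
    {"claw": 0, "tx": -0.036, "ty": -0.015},
    {"claw": 0, "tx": -0.02, "ty": -0.007},
  ],
  squeeze=40,
)

```text
invalid input at $.plan[0]: expected keys claw, tx, ty, tz, ax, ay, az
```

```bash
python3 - <<'E'
from h import *
np.set_printoptions(precision=4,suppress=True)
o=r.get_obs();print(o["tcp_pos"],o["joints"],o["qvel"])
C,im=snap("wrist","w1.png")
for t in ("pliers","grip","tips","block"):
    for d in r.tip_of(t,"wrist")[:3]:
        P=w(C,d["location"]);print(t,round(d["confidence"],2),P,pix("wrist",C,P).round())
E
```

```text
[0.28   0.6142 0.4047] [-1.2511  0.477   0.0224  1.5554 -0.0115  1.1093 -0.0831] [ 0.0006 -0.0008  0.0023 -0.0009  0.0003 -0.0004  0.0008]
grip 0.74 [0.4159 0.3442 0.0967] [135. 375.]
```

View pics/w1.png

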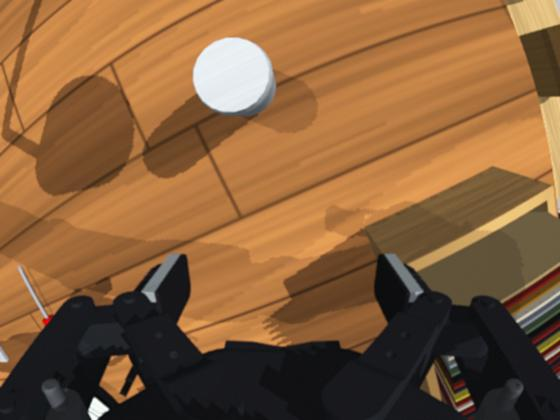

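The plan was refused because every row needs all keys. This picture is still the start view: a can at (233,78), fingers at (165,285) and (400,285). I'll resend it with complete rows.

arm_command(
  plan=[
    {"claw": 0, "tx": -0.036, "ty": -0.015, "tz": 0, "ax": 0, "ay": 0, "az": 0},
    {"claw": 0, "tx": -0.036, "ty": -0.015, "tz": 0, "ax": 0, "ay": 0, "az": 0},
    {"claw": 0, "tx": -0.036, "ty": -0.015, "tz": 0, "ax": 0, "ay": 0, "az": 0},
    {"claw": 0, "tx": -0.036, "ty": -0.015, "tz": 0, "ax": 0, "ay": 0, "az": 0},
    {"claw": 0, "tx": -0.036, "ty": -0.015, "tz": 0, "ax": 0, "ay": 0, "az": 0},
    {"claw": 0, "tx": -0.036, "ty": -0.015, "tz": 0, "ax": 0, "ay": 0, "az": 0},
    {"claw": 0, "tx": -0.036, "ty": -0.015, "tz": 0, "ax": 0, "ay": 0, "az": 0},
    {"claw": 0, "tx": -0.036, "ty": -0.015, "tz": 0, "ax": 0, "ay": 0, "az": 0},
    {"claw": 0, "tx": -0.036, "ty": -0.015, "tz": 0, "ax": 0, "ay": 0, "az": 0},
    {"claw": 0, "tx": -0.02, "ty": -0.007, "tz": 0, "ax": 0, "ay": 0, "az": 0},
  ],
  squeeze=40,
)

```text
clock: 2.73
tcp_pos: [0.5374, 0.3373, 0.4051]
orientation: [0.675, 3.066, -0.002]
contact_force: [0.3, -0.0, 0.3]
grip_width: 0.085
gripper_force: 0.0
```

```bash
python3 - <<'E'
from h import *
np.set_printoptions(precision=4,suppress=True)
o=r.get_obs();print(o["tcp_pos"],o["joints"],o["qvel"])
C,im=snap("wrist","w1.png")
for t in ("pliers","grip","tips","block"):
    for d in r.tip_of(t,"wrist")[:3]:
        P=w(C,d["location"]);print(t,round(d["confidence"],2),P,pix("wrist",C,P).round())
E
```

```text
[0.5374 0.3373 0.4051] [-0.7532  0.4102  0.126   1.6648 -0.0541  1.0697  0.5258] [ 0.322   0.0962  0.0445 -0.1401 -0.0577  0.0479  0.3906]
pliers 0.97 [0.6465 0.289  0.0649] [285. 293.]
pliers 0.71 [0.5345 0.0279 0.0022] [ 89. 265.]
pliers 0.67 [0.4142 0.3425 0.0489] [235.  71.]
grip 0.95 [0.5315 0.3374 0.1362] [280. 199.]
grip 0.72 [0.4184 0.3414 0.0965] [228.  68.]
grip 0.67 [0.6502 0.2872 0.1219] [285. 327.]
tips 0.92 [0.533  0.3393 0.0125] [283. 172.]
tips 0.74 [ 0.4147  0.3422 -0.0015] [241.  77.]
tips 0.57 [ 0.6441  0.2915 -0.0053] [285. 263.]
block 0.95 [0.5344 0.3382 0.003 ] [282. 172.]
```

View pics/w1.png

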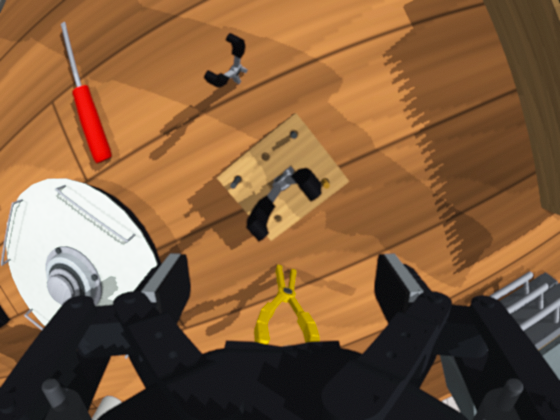

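```bash
python3 - <<'E'
from h import *
np.set_printoptions(precision=4,suppress=True)
C,im=snap("wrist")
o=r.get_obs();print(o["tcp_pos"],o["qvel"].round(3))
g=im.max(2);m=np.zeros_like(g);m[160:250,235:330]=(g[160:250,235:330]<60)
n,l,s,c=cv2.connectedComponentsWithStats(m)
for i in range(1,n):
    if s[i,4]>150:
        ys,xs=np.where(l==i);print(s[i],c[i], atz("wrist",C,c[i],.14))
pts=np.argwhere(np.isin(l,[i for i in range(1,n) if s[i,4]>150]))[:,::-1].astype(float)
W=np.array([atz("wrist",C,p,.145)[:2] for p in pts]);print(cv2.minAreaRect((W*1000).astype(np.float32)),W.mean(0))
e,v=np.linalg.eigh(np.cov(W.T));print(v[:,1],np.degrees(np.arctan2(v[1,1],v[0,1])))
for uv in ((262,234),(316,190),(268,200),(300,172)): print(uv,atz("wrist",C,uv,.17),atz("wrist",C,uv,.13))
# grip points in tool
for n_ in ("scene","side"):
    C2,im2=snap(n_)
    for d in r.tip_of("grip",n_)[:3]: print(n_,w(C2,d["location"]))
# draw block edges
b=cv2.resize(im[150:260,220:360][:,:,::-1],None,fx=5,fy=5,interpolation=cv2.INTER_CUBIC);cv2.imwrite("pics/w1c.png",b)
M=T(o);print(M)
E
```

```text
[0.5331 0.3436 0.4046] [-0.01  -0.001 -0.005  0.002  0.004 -0.001  0.002]
[286 178  29  33 571] [301.6427 192.3065] [0.5279 0.3611 0.14  ]
[241 204  28  46 728] [254.3269 226.5206] [0.5375 0.3176 0.14  ]
((532.9561157226562, 337.25103759765625), (25.475555419921875, 64.11162567138672), 14.701189041137695) [0.532  0.3374]
[-0.2543  0.9671] 104.73084292920224
(262, 234) [0.5359 0.3267 0.17  ] [0.5485 0.3182 0.13  ]
(316, 190) [0.5232 0.3713 0.17  ] [0.5332 0.3715 0.13  ]
(268, 200) [0.5164 0.3404 0.17  ] [0.5251 0.3345 0.13  ]
(300, 172) [0.5082 0.3666 0.17  ] [0.5153 0.3659 0.13  ]
scene [0.5297 0.3406 0.1385]
scene [0.6514 0.2938 0.1242]
scene [0.4201 0.3422 0.0936]
side [0.6477 0.2926 0.1282]
side [0.5296 0.3434 0.1378]
side [0.4122 0.3428 0.0955]
[[-0.9108  0.4129 -0.0007  0.5331]
 [ 0.4129  0.9108  0.0008  0.3436]
 [ 0.001   0.0004 -1.      0.4046]
 [ 0.      0.      0.      1.    ]]
```

View pics/w1c.png

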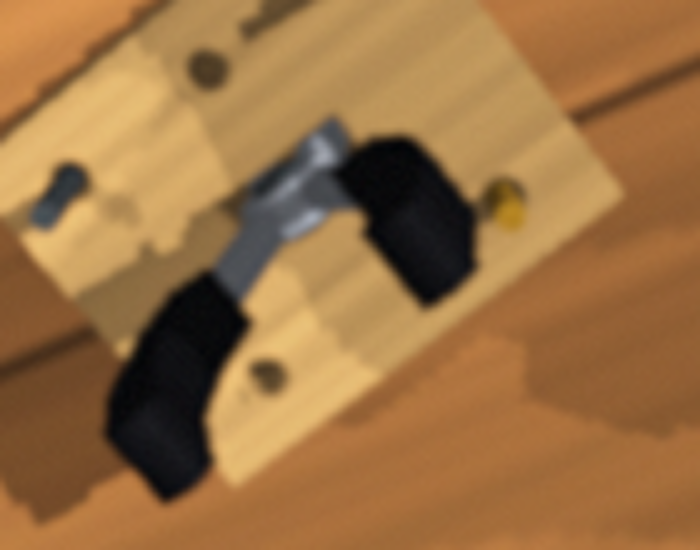

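```bash
python3 - <<'E'
from h import *
np.set_printoptions(precision=4,suppress=True)
C=campose("wrist")
f=lambda u,v,z:atz("wrist",C,(220+u/5,150+v/5),z)
for a,b,z in (((235,485),(625,190),.062),((190,455),(450,275),.173),((165,495),(430,305),.173),((210,465),(472,262),.173),((110,430),(380,235),.173)):
    A,B=f(*a,z),f(*b,z);d=B-A;print(A,B,np.linalg.norm(d),np.degrees(np.arctan2(d[1],d[0])),(A+B)/2)
E
```

```text
[0.5851 0.3024 0.062 ] [0.5603 0.3995 0.062 ] 0.10017549777967588 104.31090314502568 [0.5727 0.3509 0.062 ]
[0.5383 0.3231 0.173 ] [0.5298 0.3642 0.173 ] 0.041988912204229734 101.74267649304315 [0.534  0.3436 0.173 ]
[0.5421 0.3175 0.173 ] [0.5324 0.3603 0.173 ] 0.04388620190381537 102.86016781194739 [0.5373 0.3389 0.173 ]
[0.5407 0.3249 0.173 ] [0.5293 0.3674 0.173 ] 0.044046460326439024 104.92799820987823 [0.535  0.3462 0.173 ]
[0.5308 0.3149 0.173 ] [0.5212 0.3581 0.173 ] 0.044264506784872114 102.45610648071239 [0.526  0.3365 0.173 ]
```

The enlarged crop shows the large black-handled pliers in the block. The handle tops are at about (258,241) and (310,205), and the block's 100 mm edge measures 100.2 mm at yaw 104°. Next I turn the tool to match.

arm_command(
  plan=[
    {"claw": 0, "tx": 0.0006, "ty": -0.0036, "tz": 0, "ax": 0, "ay": 0, "az": -6.4},
    {"claw": 0, "tx": 0, "ty": 0, "tz": 0, "ax": 0, "ay": 0, "az": -6.4},
    {"claw": 0, "tx": 0, "ty": 0, "tz": 0, "ax": 0, "ay": 0, "az": -6.4},
    {"claw": 0, "tx": 0, "ty": 0, "tz": 0, "ax": 0, "ay": 0, "az": -6.4},
    {"claw": 0, "tx": 0, "ty": 0, "tz": 0, "ax": 0, "ay": 0, "az": -6.4},
    {"claw": 0, "tx": 0, "ty": 0, "tz": 0, "ax": 0, "ay": 0, "az": -6.4},
    {"claw": 0, "tx": 0, "ty": 0, "tz": 0.01, "ax": 0, "ay": 0, "az": 0},
    {"claw": 0, "tx": 0, "ty": 0, "tz": 0.02, "ax": 0, "ay": 0, "az": 0},
    {"claw": 0, "tx": 0, "ty": 0, "tz": 0, "ax": 0, "ay": 0, "az": 0},
    {"claw": 0, "tx": 0, "ty": 0, "tz": 0, "ax": 0, "ay": 0, "az": 0},
  ],
  squeeze=40,
)

```text
clock: 4.07
tcp_pos: [0.5314, 0.3392, 0.3733]
orientation: [0.377, -3.116, 0.002]
contact_force: [0.0, 0.7, -0.2]
grip_width: 0.0851
gripper_force: 0.0
```

```bash
python3 - <<'E'
from h import *
np.set_printoptions(precision=4,suppress=True)
C,im=snap("wrist");M=T(r.get_obs());print(M,np.degrees(np.arctan2(M[1,1],M[0,1])),r.get_obs()["joints"])
for t in ("grip","tips","pliers"):
    for d in r.tip_of(t,"wrist")[:3]:
        P=w(C,d["location"])
        if np.hypot(P[0]-.531,P[1]-.34)<.03: print(t,round(d["confidence"],2),P)
print(pix("wrist",C,np.array([.531,.3405,.138])))
m=np.zeros(im.shape[:2],np.uint8);m[130:300,190:370]=(im.max(2)<60)[130:300,190:370]
n,l,s,c=cv2.connectedComponentsWithStats(m)
for i in range(1,n):
    if s[i,4]>150: print(s[i],c[i],atz("wrist",C,c[i],.14))
cv2.imwrite("pics/w2.png",im[100:340,120:440][:,:,::-1])
E
```

```text
[[-0.9711 -0.2387 -0.0009  0.5318]
 [-0.2387  0.9711 -0.0006  0.3394]
 [ 0.001  -0.0004 -1.      0.3744]
 [ 0.      0.      0.      1.    ]] 103.8104993401223 [-0.655   0.4337 -0.0159  1.6959  0.0079  1.0131  1.1382]
grip 0.88 [0.5307 0.3392 0.1374]
tips 0.65 [0.5301 0.3366 0.0139]
pliers 0.83 [0.5292 0.3391 0.0765]
[285.4851 222.0109]
[238 204  30  48 887] [250.0778 225.4803] [0.5383 0.3182 0.14  ]
[301 204  31  48 919] [318.123  225.3547] [0.5275 0.3618 0.14  ]
```

View pics/w2.png

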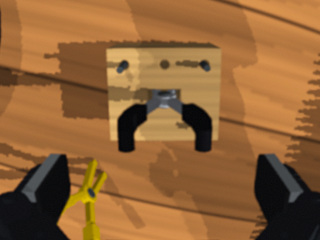

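The view shows the handles symmetric at columns 250 and 318 with the jaws in the slot. I descend and close lightly.

arm_command(
  plan=[
    {"claw": 0, "tx": 0, "ty": 0, "tz": 0.0281, "ax": 0, "ay": 0, "az": 0},
    {"claw": 0, "tx": 0, "ty": 0, "tz": 0.0281, "ax": 0, "ay": 0, "az": 0},
    {"claw": 0, "tx": 0, "ty": 0, "tz": 0.0281, "ax": 0, "ay": 0, "az": 0},
    {"claw": 0, "tx": 0, "ty": 0, "tz": 0, "ax": 0, "ay": 0, "az": 0},
    {"claw": 0.1, "tx": 0, "ty": 0, "tz": 0, "ax": 0, "ay": 0, "az": 0},
    {"claw": 0.2, "tx": 0, "ty": 0, "tz": 0, "ax": 0, "ay": 0, "az": 0},
    {"claw": 0.26, "tx": 0, "ty": 0, "tz": 0, "ax": 0, "ay": 0, "az": 0},
    {"claw": 0.3, "tx": 0, "ty": 0, "tz": 0, "ax": 0, "ay": 0, "az": 0},
    {"claw": 0.31, "tx": 0, "ty": 0, "tz": 0, "ax": 0, "ay": 0, "az": 0},
    {"claw": 0.31, "tx": 0, "ty": 0, "tz": 0, "ax": 0, "ay": 0, "az": 0},
  ],
  squeeze=40,
)

```text
clock: 5.1
tcp_pos: [0.5328, 0.3398, 0.2926]
orientation: [-0.379, 3.115, 0.004]
contact_force: [0.1, 0.3, 6.6]
grip_width: 0.0589
gripper_force: 5.9
```

arm_command(
  plan=[
    {"claw": 0.325, "tx": 0, "ty": 0, "tz": 0, "ax": 0, "ay": 0, "az": 0},
    {"claw": 0.325, "tx": 0, "ty": 0, "tz": -0.005, "ax": 0, "ay": 0, "az": 0},
    {"claw": 0.325, "tx": 0, "ty": 0, "tz": -0.008, "ax": 0, "ay": 0, "az": 0},
    {"claw": 0.325, "tx": 0, "ty": 0, "tz": -0.01, "ax": 0, "ay": 0, "az": 0},
    {"claw": 0.325, "tx": 0, "ty": 0, "tz": -0.01, "ax": 0, "ay": 0, "az": 0},
    {"claw": 0.325, "tx": 0, "ty": 0, "tz": -0.012, "ax": 0, "ay": 0, "az": 0},
    {"claw": 0.325, "tx": 0, "ty": 0, "tz": -0.012, "ax": 0, "ay": 0, "az": 0},
    {"claw": 0.325, "tx": 0, "ty": 0, "tz": -0.012, "ax": 0, "ay": 0, "az": 0},
    {"claw": 0.325, "tx": 0, "ty": 0, "tz": -0.008, "ax": 0, "ay": 0, "az": 0},
    {"claw": 0.325, "tx": 0, "ty": 0, "tz": 0, "ax": 0, "ay": 0, "az": 0},
  ],
  squeeze=40,
)

```text
clock: 5.93
tcp_pos: [0.5326, 0.3396, 0.3701]
orientation: [-0.379, 3.115, 0.003]
contact_force: [0.0, 0.3, -1.8]
grip_width: 0.0578
gripper_force: 4.4
```

```bash
python3 - <<'E'
from h import *
np.set_printoptions(precision=4,suppress=True)
M=T(r.get_obs());print(M[:3,3],r.get_obs()["joints"])
for n in ("wrist","scene","side"):
  C,im=snap(n,"l_%s.png"%n)
  for t in ("pliers","grip","tips"):
    for d in r.tip_of(t,n)[:3]:
        P=w(C,d["location"])
        if np.hypot(P[0]-.531,P[1]-.34)<.04: print(n,t,round(d["confidence"],2),P, (np.linalg.inv(M)@np.append(P,1))[:3])
E
```

```text
[0.5326 0.3396 0.3701] [-0.654   0.4379 -0.0164  1.7     0.0083  0.9997  1.1396]
wrist pliers 0.7 [0.5329 0.3372 0.1496] [ 0.0012 -0.0027  0.2205]
wrist tips 0.56 [0.5333 0.336  0.0877] [ 0.0013 -0.0041  0.2824]
scene pliers 0.76 [0.5309 0.3411 0.1495] [0.0021 0.0015 0.2206]
scene grip 0.77 [0.5274 0.3417 0.2102] [0.0052 0.003  0.1599]
scene tips 0.6 [0.5316 0.3406 0.0861] [0.0018 0.0008 0.2841]
side pliers 0.82 [0.5304 0.3422 0.1496] [0.0023 0.0027 0.2205]
side grip 0.53 [0.5308 0.3412 0.2124] [0.0019 0.0018 0.1577]
side tips 0.72 [0.5256 0.3409 0.081 ] [0.0076 0.0025 0.2891]
```

arm_command(
  plan=[
    {"claw": 0.325, "tx": 0, "ty": 0, "tz": -0.01, "ax": 0, "ay": 0, "az": 5.95},
    {"claw": 0.325, "tx": 0, "ty": 0, "tz": -0.02, "ax": 0, "ay": 0, "az": 5.95},
    {"claw": 0.325, "tx": 0, "ty": 0, "tz": -0.02, "ax": 0, "ay": 0, "az": 5.95},
    {"claw": 0.325, "tx": 0, "ty": 0, "tz": 0, "ax": 0, "ay": 0, "az": 5.95},
    {"claw": 0.325, "tx": 0, "ty": -0.005, "tz": 0, "ax": 0, "ay": 0, "az": 0},
    {"claw": 0.325, "tx": 0, "ty": -0.015, "tz": 0, "ax": 0, "ay": 0, "az": 0},
    {"claw": 0.325, "tx": 0, "ty": -0.025, "tz": 0, "ax": 0, "ay": 0, "az": 0},
    {"claw": 0.325, "tx": 0, "ty": -0.035, "tz": 0, "ax": 0, "ay": 0, "az": 0},
    {"claw": 0.325, "tx": 0, "ty": -0.035, "tz": 0, "ax": 0, "ay": 0, "az": 0},
    {"claw": 0.325, "tx": 0, "ty": -0.035, "tz": 0, "ax": 0, "ay": 0, "az": 0},
  ],
)

```text
clock: 7.37
tcp_pos: [0.5051, 0.1885, 0.4162]
orientation: [-0.267, -3.128, 0.003]
contact_force: [0.1, -1.0, -1.2]
grip_width: 0.0573
gripper_force: 4.4
```

arm_command(
  plan=[
    {"claw": 0.325, "tx": -0.004, "ty": -0.04, "tz": 0, "ax": 0, "ay": 0, "az": 0},
    {"claw": 0.325, "tx": -0.004, "ty": -0.04, "tz": 0, "ax": 0, "ay": 0, "az": 0},
    {"claw": 0.325, "tx": -0.004, "ty": -0.04, "tz": 0, "ax": 0, "ay": 0, "az": 0},
    {"claw": 0.325, "tx": -0.004, "ty": -0.04, "tz": 0, "ax": 0, "ay": 0, "az": 0},
    {"claw": 0.325, "tx": -0.004, "ty": -0.04, "tz": 0, "ax": 0, "ay": 0, "az": 0},
    {"claw": 0.325, "tx": -0.004, "ty": -0.04, "tz": 0, "ax": 0, "ay": 0, "az": 0},
    {"claw": 0.325, "tx": -0.004, "ty": -0.04, "tz": 0, "ax": 0, "ay": 0, "az": 0},
    {"claw": 0.325, "tx": -0.004, "ty": -0.04, "tz": 0, "ax": 0, "ay": 0, "az": 0},
    {"claw": 0.325, "tx": -0.004, "ty": -0.04, "tz": 0, "ax": 0, "ay": 0, "az": 0},
    {"claw": 0.325, "tx": -0.004, "ty": -0.04, "tz": 0, "ax": 0, "ay": 0, "az": 0},
  ],
)

```text
clock: 8.2
tcp_pos: [0.4745, -0.212, 0.4166]
orientation: [-0.267, -3.128, -0.001]
contact_force: [-0.1, -0.3, -1.0]
grip_width: 0.0578
gripper_force: 4.4
```

arm_command(
  plan=[
    {"claw": 0.325, "tx": -0.004, "ty": -0.035, "tz": 0, "ax": 0, "ay": 0, "az": 0},
    {"claw": 0.325, "tx": -0.004, "ty": -0.035, "tz": 0, "ax": 0, "ay": 0, "az": 0},
    {"claw": 0.325, "tx": -0.004, "ty": -0.03, "tz": 0, "ax": 0, "ay": 0, "az": 0},
    {"claw": 0.325, "tx": -0.004, "ty": -0.025, "tz": 0, "ax": 0, "ay": 0, "az": 0},
    {"claw": 0.325, "tx": -0.004, "ty": -0.02, "tz": 0, "ax": 0, "ay": 0, "az": 0},
    {"claw": 0.325, "tx": 0, "ty": -0.012, "tz": 0, "ax": 0, "ay": 0, "az": 0},
    {"claw": 0.325, "tx": 0, "ty": -0.008, "tz": 0, "ax": 0, "ay": 0, "az": 0},
    {"claw": 0.325, "tx": 0, "ty": 0, "tz": 0, "ax": 0, "ay": 0, "az": 0},
    {"claw": 0.325, "tx": 0, "ty": 0, "tz": 0, "ax": 0, "ay": 0, "az": 0},
    {"claw": 0.325, "tx": 0, "ty": 0, "tz": 0, "ax": 0, "ay": 0, "az": 0},
  ],
)

```text
clock: 9.03
tcp_pos: [0.4684, -0.374, 0.4171]
orientation: [-0.268, -3.13, -0.002]
contact_force: [1.0, 0.3, -2.2]
grip_width: 0.0577
gripper_force: 4.4
```

```bash
python3 - <<'E'
from h import *
np.set_printoptions(precision=4,suppress=True)
M=T(r.get_obs());print(M,r.get_obs()["joints"])
for n in ("wrist","scene","side"):
  C,im=snap(n,"t_%s.png"%n)
  for t in ("pliers","tips","lugs","ring"):
    for d in r.tip_of(t,n)[:3]:
        P=w(C,d["location"])
        if P[1]<-.2: print(n,t,round(d["confidence"],2),P, (np.linalg.inv(M)@np.append(P,1))[:3],pix(n,C,P).round())
im=cv2.imread("pics/t_wrist.png");cv2.imwrite("pics/t_w.png",cv2.resize(im[100:310,150:430],(800,600),interpolation=cv2.INTER_CUBIC))
E
```

```text
[[-0.9855  0.1699 -0.0002  0.4684]
 [ 0.1699  0.9855  0.0013 -0.374 ]
 [ 0.0004  0.0013 -1.      0.4171]
 [ 0.      0.      0.      1.    ]] [ 0.2261  0.3607  0.4462  1.753  -0.1758  1.0682  2.1325]
wrist pliers 0.76 [ 0.4664 -0.3752  0.1985] [ 0.0016 -0.0018  0.2187] [280. 227.]
wrist tips 0.95 [ 0.4683 -0.3769  0.1368] [-0.0006 -0.0032  0.2803] [279. 204.]
wrist lugs 0.88 [ 0.4187 -0.4838  0.002 ] [ 0.0301 -0.1172  0.415 ] [186. 150.]
wrist lugs 0.69 [ 0.4647 -0.3753  0.006 ] [ 0.0033 -0.0024  0.4111] [280. 171.]
wrist ring 0.86 [ 0.4494 -0.3704  0.0006] [ 0.0192 -0.0002  0.4166] [282. 158.]
wrist ring 0.86 [ 0.4466 -0.4803  0.0007] [ 0.0032 -0.109   0.4164] [194. 172.]
wrist ring 0.57 [ 0.4791 -0.2994  0.0023] [0.0019 0.0748 0.415 ] [344. 172.]
scene pliers 0.64 [ 0.4718 -0.3714  0.1996] [-0.003   0.0029  0.2176] [191. 131.]
scene tips 0.49 [ 0.4691 -0.372   0.1362] [-0.0005  0.0017  0.281 ] [196. 145.]
scene lugs 0.64 [ 0.4228 -0.4866  0.0025] [ 0.0256 -0.1192  0.4145] [184. 152.]
scene lugs 0.54 [ 0.466  -0.3745  0.0074] [ 0.0021 -0.0014  0.4098] [203. 170.]
scene ring 0.54 [ 0.4486 -0.4808 -0.0023] [ 0.0011 -0.1092  0.4193] [181. 158.]
scene ring 0.48 [ 0.4433 -0.365   0.0006] [0.0261 0.004  0.4165] [209. 167.]
scene ring 0.21 [ 0.4627 -0.3732  0.2577] [ 0.0056 -0.0004  0.1594] [189. 115.]
side pliers 0.68 [ 0.5179 -0.296   0.0046] [-0.0357  0.0847  0.4127] [318. 312.]
side pliers 0.6 [ 0.4666 -0.3701  0.202 ] [0.0023 0.0032 0.2152] [318. 288.]
side tips 0.71 [ 0.4616 -0.3712  0.1344] [0.0071 0.0012 0.2828] [313. 312.]
side lugs 0.68 [ 0.4638 -0.374   0.0001] [ 0.0043 -0.0013  0.4171] [310. 352.]
side lugs 0.48 [ 0.4226 -0.4847 -0.0028] [ 0.0261 -0.1174  0.4198] [315. 413.]
side ring 0.61 [ 0.4438 -0.4765 -0.0025] [ 0.0066 -0.1057  0.4196] [324. 404.]
side ring 0.53 [ 0.4416 -0.3689  0.0029] [ 0.0271 -0.0001  0.4143] [299. 353.]
```

View pics/t_w.png

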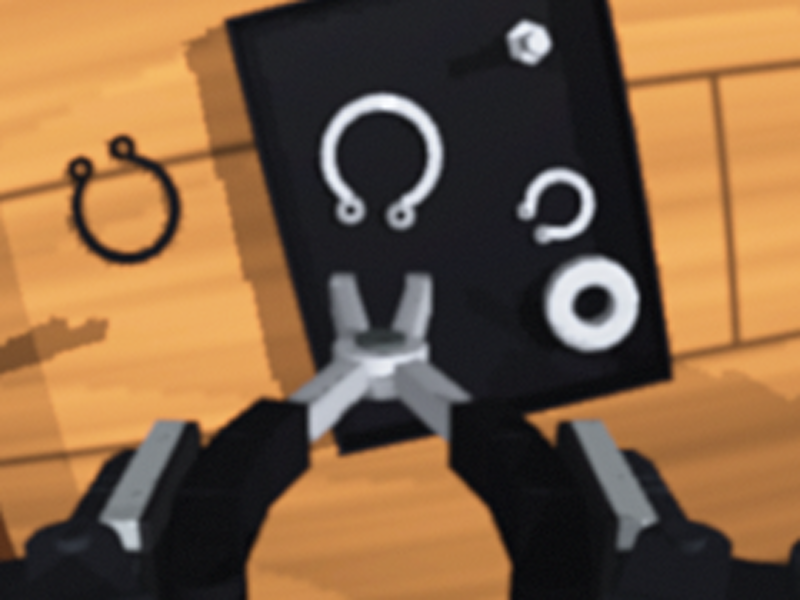

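The enlarged wrist view shows the silver ring with its lug holes at crop (350,211) and (400,216), the jaw ends at (342,278) and (418,278), and the black look-alike at (127,207), outside the tray. The ring needs about +5.7° of tool yaw, so I descend part way with that turn.

arm_command(
  plan=[
    {"claw": 0.325, "tx": 0.002, "ty": -0.0015, "tz": 0.005, "ax": 0, "ay": 0, "az": 2.9},
    {"claw": 0.325, "tx": 0, "ty": 0, "tz": 0.015, "ax": 0, "ay": 0, "az": 2.8},
    {"claw": 0.325, "tx": 0, "ty": 0, "tz": 0.015, "ax": 0, "ay": 0, "az": 0},
    {"claw": 0.325, "tx": 0, "ty": 0, "tz": 0.015, "ax": 0, "ay": 0, "az": 0},
    {"claw": 0.325, "tx": 0, "ty": 0, "tz": 0.015, "ax": 0, "ay": 0, "az": 0},
    {"claw": 0.325, "tx": 0, "ty": 0, "tz": 0.015, "ax": 0, "ay": 0, "az": 0},
    {"claw": 0.325, "tx": 0, "ty": 0, "tz": 0.012, "ax": 0, "ay": 0, "az": 0},
    {"claw": 0.325, "tx": 0, "ty": 0, "tz": 0.008, "ax": 0, "ay": 0, "az": 0},
    {"claw": 0.325, "tx": 0, "ty": 0, "tz": 0, "ax": 0, "ay": 0, "az": 0},
    {"claw": 0.325, "tx": 0, "ty": 0, "tz": 0, "ax": 0, "ay": 0, "az": 0},
  ],
)

```text
clock: 10.62
tcp_pos: [0.4659, -0.3767, 0.3174]
orientation: [-0.427, -3.112, -0.0]
contact_force: [0.8, 0.1, -1.1]
grip_width: 0.0576
gripper_force: 4.4
```

```bash
cat > look.py <<'E'
from h import *
import sys
np.set_printoptions(precision=4,suppress=True)
o=r.get_obs();M=T(o);print(M,o["grip_width"])
for n in ("wrist","scene","side"):
  C,im=snap(n,"%s_%s.png"%(sys.argv[1],n))
  for t in ("pliers","tips","lugs","ring"):
    for d in r.tip_of(t,n)[:3]:
        P=w(C,d["location"])
        if np.hypot(P[0]-M[0,3],P[1]-M[1,3])<.045: print(n,t,round(d["confidence"],2),P, (np.linalg.inv(M)@np.append(P,1))[:3],pix(n,C,P).round())
E
python3 look.py d
python3 - <<'E'
import cv2,numpy as np
im=cv2.imread("pics/d_wrist.png")[125:245,200:360]
cv2.imwrite("pics/d_w.png",cv2.resize(im,(800,600),interpolation=cv2.INTER_CUBIC))
E
```

```text
[[-0.9631  0.2693 -0.0004  0.4659]
 [ 0.2693  0.9631  0.0001 -0.3767]
 [ 0.0004 -0.     -1.      0.3174]
 [ 0.      0.      0.      1.    ]] 0.05756851954407505
wrist pliers 0.59 [ 0.4637 -0.3775  0.0983] [ 0.0019 -0.0014  0.2191] [281. 226.]
wrist tips 0.98 [ 0.4675 -0.3774  0.0352] [-0.0018 -0.0003  0.2822] [282. 204.]
wrist lugs 0.74 [ 0.4651 -0.3727  0.0043] [0.0018 0.0036 0.3131] [287. 191.]
scene pliers 0.75 [ 0.4682 -0.3744  0.0068] [-0.0017  0.0028  0.3105] [203. 170.]
scene pliers 0.71 [ 0.4688 -0.3758  0.1024] [-0.0026  0.0016  0.215 ] [197. 152.]
scene tips 0.74 [ 0.4636 -0.3748  0.0346] [0.0027 0.0011 0.2827] [202. 164.]
scene lugs 0.46 [ 0.4672 -0.3755  0.0065] [-0.001   0.0015  0.3109] [203. 170.]
scene ring 0.45 [ 0.4454 -0.364   0.0064] [0.0231 0.0067 0.311 ] [209. 167.]
side tips 0.66 [ 0.461  -0.3733  0.0357] [0.0055 0.002  0.2817] [310. 343.]
side lugs 0.57 [ 0.4615 -0.3705  0.033 ] [0.0058 0.0048 0.2844] [309. 342.]
side lugs 0.52 [ 0.4654 -0.3752  0.0036] [0.0008 0.0013 0.3138] [311. 352.]
side ring 0.64 [ 0.4423 -0.3686  0.0011] [0.0249 0.0014 0.3163] [299. 353.]
```

View pics/d_w.png

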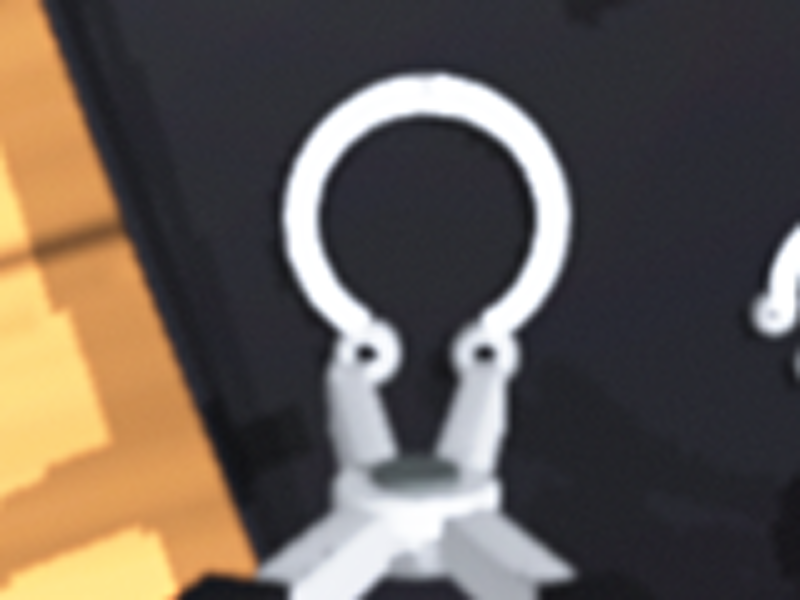

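The crop shows the holes at (370,352) and (484,351) and the jaw ends just below them at about y 370, centred on x 419. I'll read the raw pixels to place the jaw ends exactly.

```bash
python3 - <<'E'
from h import *
np.set_printoptions(precision=4,suppress=True,linewidth=250)
im=cv2.imread("pics/d_wrist.png");g=im[:,:,1]
print("cols",list(range(263,305)))
for y in range(186,212): print(y,' '.join("%3d"%v for v in g[y,263:305]))
M=T(r.get_obs());C=campose("wrist");Mi=np.linalg.inv(M)
f=lambda uv,z:(Mi@np.append(atz("wrist",C,uv,z),1))[:3]
print(f((274.0,195.4),.007),f((296.8,195.2),.007),f((285.4,195.3),.005))
for x in (0,.002,-.002):
  for y,zz in ((0,.2835),(0,.2795),(.0045,.2795)):
    P=(M@np.array([x+y,0,zz,1]))[:3];print(x,y,zz,pix("wrist",C,P))
E
```

```text
cols [263, 264, 265, 266, 267, 268, 269, 270, 271, 272, 273, 274, 275, 276, 277, 278, 279, 280, 281, 282, 283, 284, 285, 286, 287, 288, 289, 290, 291, 292, 293, 294, 295, 296, 297, 298, 299, 300, 301, 302, 303, 304]
186 174 243 255 255 255 255 255 253 231 171 103  55  38  40  43  41  42  43  42  43  43  41  44  42  42  42  42  43  42  42  41  39  40  61 112 170 225 251 255 254 254 255
187  91 175 242 255 255 254 254 255 255 243 176  90  45  40  40  40  41  43  41  41  42  41  43  41  41  42  42  43  42  41  40  38  52 113 198 246 255 255 254 254 255 255
188  40  93 172 242 255 255 254 255 255 255 224 139  89  71  55  42  40  41  42  42  43  43  43  43  44  43  42  41  41  40  45  53  84 168 247 255 255 254 254 255 255 234
189  27  42  92 170 239 254 255 254 255 254 238 191 164 141 101  62  43  39  41  42  43  43  43  42  43  44  42  40  41  51  70  96 132 200 251 255 255 254 254 252 232 163
190  35  30  40  88 165 234 252 254 253 250 240 232 226 208 167 109  61  41  40  43  42  43  42  43  42  41  39  40  49  78 114 148 178 218 248 255 255 254 248 221 155  86
191  41  37  29  42  99 
[... 3286 characters left out ...]
3 207 211 211 194 146  80  42  39  41  40  40  41  40  39  50  92 149 186 199 203 206 211 220 231 237 239 233 179  94  38  32  35
211  42  46  71 113 143 160 175 191 199 203 206 210 214 207 169 102  51  37  40  40  40  40  40  38  60 112 164 192 200 206 208 213 225 233 238 237 217 157  78  36  34  35
[-0.0012 -0.0076  0.3104] [-0.001   0.0126  0.3104] [-0.0016  0.0025  0.3124]
0 0 0.2835 [282.6936 201.9318]
0 0 0.2795 [282.7088 203.237 ]
0 0.0045 0.2795 [282.7072 197.7222]
0.002 0 0.2835 [282.6929 199.5205]
0.002 0 0.2795 [282.7081 200.7921]
0.002 0.0045 0.2795 [282.7064 195.2557]
-0.002 0 0.2835 [282.6943 204.3336]
-0.002 0 0.2795 [282.7095 205.6721]
-0.002 0.0045 0.2795 [282.708  200.1793]
```

arm_command(
  plan=[
    {"claw": 0.33, "tx": -0.0013, "ty": 0.0013, "tz": 0, "ax": 0, "ay": 0, "az": 0},
    {"claw": 0.33, "tx": 0, "ty": 0, "tz": 0.004, "ax": 0, "ay": 0, "az": 0},
    {"claw": 0.33, "tx": 0, "ty": 0, "tz": 0.006, "ax": 0, "ay": 0, "az": 0},
    {"claw": 0.33, "tx": 0, "ty": 0, "tz": 0.006, "ax": 0, "ay": 0, "az": 0},
    {"claw": 0.33, "tx": 0, "ty": 0, "tz": 0.004, "ax": 0, "ay": 0, "az": 0},
    {"claw": 0.33, "tx": 0, "ty": 0, "tz": 0.002, "ax": 0, "ay": 0, "az": 0},
    {"claw": 0.33, "tx": 0, "ty": 0, "tz": 0, "ax": 0, "ay": 0, "az": 0},
    {"claw": 0.33, "tx": 0, "ty": 0, "tz": 0, "ax": 0, "ay": 0, "az": 0},
    {"claw": 0.33, "tx": 0, "ty": 0, "tz": 0, "ax": 0, "ay": 0, "az": 0},
    {"claw": 0.33, "tx": 0, "ty": 0, "tz": 0, "ax": 0, "ay": 0, "az": 0},
  ],
)

```text
clock: 12.2
tcp_pos: [0.4676, -0.3758, 0.2957]
orientation: [0.427, 3.112, -0.0]
contact_force: [-0.2, 0.6, -0.9]
grip_width: 0.0572
gripper_force: 4.5
```

```bash
python3 look.py e; python3 - <<'E'
from h import *
im=cv2.imread("pics/e_wrist.png");g=im[:,:,1]
print("cols",263,304)
for y in range(183,212): print(y,' '.join("%3d"%v for v in g[y,263:305]))
M=T(r.get_obs());C=campose("wrist")
for L,P in (("sh",(.0048,.0003,.2795)),("shback",(-.0042,.0003,.2795)),("pin",(.0003,.0003,.2835)),("lugtop",(.0003,.0003,M[2,3]-.007)),("ringctr",(.0241,.0003,M[2,3]-.007))):
    print(L,pix("wrist",C,(M@np.append(P,1))[:3]))
E
```

```text
[[-0.9631  0.2692  0.0005  0.4676]
 [ 0.2692  0.9631 -0.0003 -0.3758]
 [-0.0005 -0.0002 -1.      0.2957]
 [ 0.      0.      0.      1.    ]] 0.05719831858217071
wrist pliers 0.81 [ 0.4687 -0.3791  0.0775] [-0.0018 -0.0028  0.2181] [278. 232.]
wrist tips 0.94 [ 0.4647 -0.3778  0.0159] [ 0.0023 -0.0027  0.2798] [279. 200.]
wrist lugs 0.59 [ 0.4644 -0.3775  0.0049] [ 0.0027 -0.0025  0.2908] [280. 196.]
scene pliers 0.67 [ 0.4682 -0.3746  0.0794] [-0.0002  0.0014  0.2163] [199. 156.]
scene tips 0.54 [ 0.4647 -0.3722  0.0132] [0.0039 0.0028 0.2824] [203. 168.]
scene lugs 0.6 [ 0.4678 -0.3733  0.0058] [0.0006 0.0025 0.2899] [203. 170.]
scene ring 0.56 [ 0.4474 -0.3655  0.0062] [0.0223 0.0046 0.2895] [208. 167.]
side pliers 0.51 [ 0.4672 -0.3715  0.0772] [0.0016 0.004  0.2185] [314. 329.]
side tips 0.59 [ 0.4629 -0.3714  0.0133] [0.0059 0.003  0.2824] [309. 348.]
side lugs 0.75 [ 0.4621 -0.3749  0.0035] [ 0.0056 -0.0006  0.2922] [310. 352.]
side ring 0.6 [ 0.4395 -0.3711  0.0018] [ 0.0284 -0.0029  0.2938] [298. 355.]
side ring 0.56 [ 0.463  -0.374   0.0136] [0.005  0.0006 0.282 ] [310. 349.
[... 4471 characters left out ...]
110  48  34  36
209  30  43  83 129 155 170 185 201 206 209 212 216 217 200 148  74  30  24  28  30  34  36  35  34  41  81 144 186 202 207 210 214 223 233 239 240 232 180 101  46  32  36
210  29  38  70 119 151 166 181 196 204 208 210 215 220 213 172  94  37  27  30  34  37  36  35  36  51 104 162 194 204 208 212 216 227 235 240 239 217 156  83  41  34  37
211  30  31  56 104 142 161 176 192 202 206 208 214 218 215 183 115  51  32  34  40  39  39  33  38  69 127 177 200 206 209 214 219 229 237 241 238 202 127  59  34  36  36
sh [283.08818561 197.35244962]
shback [283.08779871 208.3384982 ]
pin [283.06725127 201.57035301]
lugtop [283.04269484 200.03976289]
ringctr [283.03926033 171.28053475]
```

arm_command(
  plan=[
    {"claw": 0.33, "tx": 0, "ty": 0.0005, "tz": 0, "ax": 0, "ay": 0, "az": 1.5},
    {"claw": 0.33, "tx": 0, "ty": 0, "tz": 0, "ax": 0, "ay": 0, "az": 0},
    {"claw": 0.33, "tx": 0, "ty": 0, "tz": 0.001, "ax": 0, "ay": 0, "az": 0},
    {"claw": 0.33, "tx": 0, "ty": 0, "tz": 0.001, "ax": 0, "ay": 0, "az": 0},
    {"claw": 0.33, "tx": 0, "ty": 0, "tz": 0.001, "ax": 0, "ay": 0, "az": 0},
    {"claw": 0.33, "tx": 0, "ty": 0, "tz": 0.001, "ax": 0, "ay": 0, "az": 0},
    {"claw": 0.33, "tx": 0, "ty": 0, "tz": 0.001, "ax": 0, "ay": 0, "az": 0},
    {"claw": 0.33, "tx": 0, "ty": 0, "tz": 0.001, "ax": 0, "ay": 0, "az": 0},
    {"claw": 0.33, "tx": 0, "ty": 0, "tz": 0.001, "ax": 0, "ay": 0, "az": 0},
    {"claw": 0.33, "tx": 0, "ty": 0, "tz": 0, "ax": 0, "ay": 0, "az": 0},
  ],
)

```text
clock: 13.78
tcp_pos: [0.4676, -0.3751, 0.2882]
orientation: [-0.467, -3.106, -0.0]
contact_force: [-0.6, 0.4, -2.2]
grip_width: 0.0574
gripper_force: 4.5
```

arm_command(
  plan=[
    {"claw": 0.33, "tx": 0, "ty": 0, "tz": 0.0005, "ax": 0, "ay": 0, "az": 0},
    {"claw": 0.33, "tx": 0, "ty": 0, "tz": 0.0005, "ax": 0, "ay": 0, "az": 0},
    {"claw": 0.33, "tx": 0, "ty": 0, "tz": 0.0005, "ax": 0, "ay": 0, "az": 0},
    {"claw": 0.33, "tx": 0, "ty": 0, "tz": 0.0005, "ax": 0, "ay": 0, "az": 0},
    {"claw": 0.33, "tx": 0, "ty": 0, "tz": 0, "ax": 0, "ay": 0, "az": 0},
    {"claw": 0.33, "tx": 0, "ty": 0, "tz": 0, "ax": 0, "ay": 0, "az": 0},
    {"claw": 0.33, "tx": 0, "ty": 0, "tz": 0, "ax": 0, "ay": 0, "az": 0},
    {"claw": 0.33, "tx": 0, "ty": 0, "tz": 0, "ax": 0, "ay": 0, "az": 0},
    {"claw": 0.33, "tx": 0, "ty": 0, "tz": 0, "ax": 0, "ay": 0, "az": 0},
    {"claw": 0.33, "tx": 0, "ty": 0, "tz": 0, "ax": 0, "ay": 0, "az": 0},
  ],
)

```text
clock: 14.62
tcp_pos: [0.4676, -0.3752, 0.2864]
orientation: [-0.467, -3.107, -0.0]
contact_force: [0.2, 0.5, -1.2]
grip_width: 0.0574
gripper_force: 4.4
```

```bash
python3 look.py f; python3 - <<'E'
from h import *
im=cv2.imread("pics/f_wrist.png");g=im[:,:,1]
for y in range(188,206): print(y,' '.join("%3d"%v for v in g[y,263:305]))
M=T(r.get_obs());C=campose("wrist")
for L,P in (("sh",(.0055,.0003,.2795)),("lugtop",(.001,.0003,M[2,3]-.007))):
    print(L,pix("wrist",C,(M@np.append(P,1))[:3]))
E
```

```text
[[-0.9557  0.2943 -0.0001  0.4676]
 [ 0.2943  0.9557  0.     -0.3752]
 [ 0.0001  0.     -1.      0.2864]
 [ 0.      0.      0.      1.    ]] 0.057403218681826323
wrist pliers 0.84 [ 0.466  -0.3747  0.0671] [ 0.0017 -0.      0.2192] [283. 226.]
wrist tips 0.64 [ 0.4686 -0.3767  0.0031] [-0.0014 -0.0012  0.2832] [281. 204.]
wrist lugs 0.96 [ 0.4634 -0.3774  0.0038] [ 0.0033 -0.0034  0.2826] [278. 198.]
scene pliers 0.7 [ 0.4702 -0.3742  0.0694] [-0.0022  0.0017  0.2169] [199. 159.]
scene pliers 0.59 [ 0.4461 -0.3653  0.0023] [0.0234 0.0032 0.2841] [208. 168.]
scene tips 0.57 [ 0.466  -0.3735  0.0042] [0.0019 0.0011 0.2821] [203. 170.]
scene lugs 0.41 [ 0.4685 -0.375   0.0059] [-0.0008  0.0005  0.2805] [202. 170.]
scene ring 0.44 [ 0.4464 -0.3659  0.0046] [0.0229 0.0027 0.2818] [208. 167.]
side pliers 0.71 [ 0.4672 -0.3698  0.0705] [0.0019 0.005  0.2158] [313. 330.]
side tips 0.67 [ 0.4649 -0.3705  0.0036] [0.004  0.0037 0.2828] [310. 350.]
side lugs 0.53 [ 0.4623 -0.3757  0.0026] [ 0.0048 -0.0021  0.2838] [310. 353.]
side ring 0.56 [ 0.4433 -0.3723  0.0047] [ 0.024  -0.0044  0.2816] [3
[... 2471 characters left out ...]
38 202 123  53  26  25  25  25  27  26  24  24  29  63 120 161 179 189 198 204 208 211 217 229 238 244 243 223 158  77
203 134 171 181 180 187 199 206 209 211 215 224 234 234 198 121  50  24  25  26  24  25  26  25  23  27  61 117 158 179 191 202 207 210 211 219 231 239 243 243 227 166  84
204 134 170 179 177 182 195 204 208 209 214 219 230 228 188 111  44  22  24  24  24  25  25  24  24  24  53 102 146 175 192 204 209 209 214 224 234 240 242 240 216 152  78
205 127 164 174 172 176 191 203 206 210 212 218 225 218 174  96  36  22  24  26  26  26  25  25  25  23  40  82 132 173 196 205 209 211 216 227 236 240 239 231 191 123  61
sh [283.07728274 196.47327902]
lugtop [283.07773644 202.02760288]
```

arm_command(
  plan=[
    {"claw": 0.33, "tx": 0, "ty": 0, "tz": 0.0005, "ax": 0, "ay": 0, "az": 0},
    {"claw": 0.33, "tx": 0, "ty": 0, "tz": 0.0005, "ax": 0, "ay": 0, "az": 0},
    {"claw": 0.33, "tx": 0, "ty": 0, "tz": 0.0005, "ax": 0, "ay": 0, "az": 0},
    {"claw": 0.33, "tx": 0, "ty": 0, "tz": 0, "ax": 0, "ay": 0, "az": 0},
    {"claw": 0.33, "tx": 0, "ty": 0, "tz": 0, "ax": 0, "ay": 0, "az": 0},
    {"claw": 0.33, "tx": 0, "ty": 0, "tz": 0, "ax": 0, "ay": 0, "az": 0},
    {"claw": 0.33, "tx": 0, "ty": 0, "tz": 0, "ax": 0, "ay": 0, "az": 0},
    {"claw": 0.33, "tx": 0, "ty": 0, "tz": 0, "ax": 0, "ay": 0, "az": 0},
    {"claw": 0.33, "tx": 0, "ty": 0, "tz": 0, "ax": 0, "ay": 0, "az": 0},
    {"claw": 0.33, "tx": 0, "ty": 0, "tz": 0, "ax": 0, "ay": 0, "az": 0},
  ],
)

```text
clock: 16.2
tcp_pos: [0.4677, -0.3753, 0.2852]
orientation: [0.467, 3.106, -0.0]
contact_force: [0.6, 0.3, 3.9]
grip_width: 0.0575
gripper_force: 5.0
```

arm_command(
  plan=[
    {"claw": 0.34, "tx": 0, "ty": 0, "tz": -0.0003, "ax": 0, "ay": 0, "az": 0},
    {"claw": 0.35, "tx": 0, "ty": 0, "tz": -0.0003, "ax": 0, "ay": 0, "az": 0},
    {"claw": 0.36, "tx": 0, "ty": 0, "tz": 0, "ax": 0, "ay": 0, "az": 0},
    {"claw": 0.37, "tx": 0, "ty": 0, "tz": -0.0003, "ax": 0, "ay": 0, "az": 0},
    {"claw": 0.38, "tx": 0, "ty": 0, "tz": 0, "ax": 0, "ay": 0, "az": 0},
    {"claw": 0.39, "tx": 0, "ty": 0, "tz": 0, "ax": 0, "ay": 0, "az": 0},
    {"claw": 0.4, "tx": 0, "ty": 0, "tz": 0, "ax": 0, "ay": 0, "az": 0},
    {"claw": 0.41, "tx": 0, "ty": 0, "tz": 0, "ax": 0, "ay": 0, "az": 0},
    {"claw": 0.41, "tx": 0, "ty": 0, "tz": 0, "ax": 0, "ay": 0, "az": 0},
    {"claw": 0.41, "tx": 0, "ty": 0, "tz": 0, "ax": 0, "ay": 0, "az": 0},
  ],
)

```text
clock: 17.03
tcp_pos: [0.4685, -0.3752, 0.287]
orientation: [0.466, 3.104, -0.0]
contact_force: [0.0, 2.6, 10.0]
grip_width: 0.0506
gripper_force: 11.7
```

```bash
python3 look.py g; python3 - <<'E'
import cv2
g=cv2.imread("pics/g_wrist.png")[:,:,1]
print(250,315)
for y in (170,180,190,194,197,199,201,203,205): print(y,' '.join("%3d"%v for v in g[y,250:316]))
E
```

```text
[[-0.9558  0.2939  0.0024  0.4685]
 [ 0.2939  0.9558 -0.0005 -0.3752]
 [-0.0024  0.0002 -1.      0.287 ]
 [ 0.      0.      0.      1.    ]] 0.05064293590050151
wrist pliers 0.65 [ 0.4672 -0.3757  0.0644] [ 0.0016 -0.0008  0.2225] [282. 225.]
wrist tips 0.86 [ 0.4691 -0.379   0.0044] [-0.0011 -0.0035  0.2826] [278. 203.]
wrist tips 0.44 [ 0.4664 -0.3742  0.0049] [0.0029 0.0003 0.2821] [283. 199.]
wrist lugs 0.6 [ 0.4652 -0.3754  0.0065] [ 0.0037 -0.0012  0.2804] [281. 198.]
scene pliers 0.62 [ 0.4691 -0.3707  0.0678] [0.0012 0.0044 0.2192] [200. 159.]
scene lugs 0.44 [ 0.4666 -0.3711  0.0038] [0.0036 0.0033 0.2831] [204. 171.]
side pliers 0.67 [ 0.4669 -0.3718  0.0657] [0.003  0.0028 0.2212] [313. 333.]
side tips 0.48 [ 0.4684 -0.3689  0.0035] [0.0026 0.006  0.2835] [311. 348.]
side ring 0.68 [ 0.44   -0.3694  0.0051] [ 0.0295 -0.0029  0.2817] [298. 353.]
side ring 0.54 [ 0.4676 -0.3444  0.0026] [0.0106 0.0292 0.2843] [306. 339.]
250 315
170 154 246 255 255 254 255 252 177  70  36  39  45  45  45  44  44  45  45  46  46  45  46  45  44  47  46  45  44  45  45  46  45  46  44  46  46 
[... 1563 characters left out ...]
 226 165  82  37  32  35  31  29  27  27  28  29  28  26  31  67 124 164 182 184 190 200 208 210 216 225 235 243 244 221 147  67  36  33  37  37  37  38  40  41  43
203  40  37  32  33  31  30  33  33  30  30  32  61 116 157 170 174 186 200 207 209 212 215 225 232 229 192 124  54  26  25  26  24  25  25  25  26  25  27  27  26  50 100 145 176 191 203 207 210 215 225 235 241 243 240 202 124  55  34  37  37  36  35  37  38  41  42
205  33  32  31  31  32  31  32  33  31  31  29  41  81 133 161 165 175 188 202 208 210 213 218 217 194 137  65  24  21  24  26  23  27  26  24  24  25  24  24  22  28  70 133 182 202 207 211 215 224 233 241 243 241 220 153  76  35  33  36  37  38  36  36  37  38  39
```

The grip force rose to 11.7 N and the gap between the lugs opened by about 4 px, so the pins are in the holes and the clip is spreading. I squeeze on towards the stop, easing the arm up as the pads swing forward.

arm_command(
  plan=[
    {"claw": 0.43, "tx": 0, "ty": 0, "tz": -0.0004, "ax": 0, "ay": 0, "az": 0},
    {"claw": 0.45, "tx": 0, "ty": 0, "tz": -0.0003, "ax": 0, "ay": 0, "az": 0},
    {"claw": 0.47, "tx": 0, "ty": 0, "tz": -0.0003, "ax": 0, "ay": 0, "az": 0},
    {"claw": 0.49, "tx": 0, "ty": 0, "tz": -0.0003, "ax": 0, "ay": 0, "az": 0},
    {"claw": 0.51, "tx": 0, "ty": 0, "tz": -0.0003, "ax": 0, "ay": 0, "az": 0},
    {"claw": 0.53, "tx": 0, "ty": 0, "tz": -0.0003, "ax": 0, "ay": 0, "az": 0},
    {"claw": 0.55, "tx": 0, "ty": 0, "tz": -0.0003, "ax": 0, "ay": 0, "az": 0},
    {"claw": 0.55, "tx": 0, "ty": 0, "tz": 0, "ax": 0, "ay": 0, "az": 0},
    {"claw": 0.55, "tx": 0, "ty": 0, "tz": 0, "ax": 0, "ay": 0, "az": 0},
    {"claw": 0.55, "tx": 0, "ty": 0, "tz": 0, "ax": 0, "ay": 0, "az": 0},
  ],
)

```text
clock: 18.62
tcp_pos: [0.4689, -0.3747, 0.2893]
orientation: [0.465, 3.104, 0.001]
contact_force: [0.6, 3.5, 12.0]
grip_width: 0.0387
gripper_force: 16.1
```

arm_command(
  plan=[
    {"claw": 0.57, "tx": 0, "ty": 0, "tz": -0.0004, "ax": 0, "ay": 0, "az": 0},
    {"claw": 0.59, "tx": 0, "ty": 0, "tz": -0.0004, "ax": 0, "ay": 0, "az": 0},
    {"claw": 0.61, "tx": 0, "ty": 0, "tz": -0.0003, "ax": 0, "ay": 0, "az": 0},
    {"claw": 0.63, "tx": 0, "ty": 0, "tz": -0.0003, "ax": 0, "ay": 0, "az": 0},
    {"claw": 0.65, "tx": 0, "ty": 0, "tz": -0.0003, "ax": 0, "ay": 0, "az": 0},
    {"claw": 0.67, "tx": 0, "ty": 0, "tz": -0.0003, "ax": 0, "ay": 0, "az": 0},
    {"claw": 0.68, "tx": 0, "ty": 0, "tz": 0, "ax": 0, "ay": 0, "az": 0},
    {"claw": 0.69, "tx": 0, "ty": 0, "tz": 0, "ax": 0, "ay": 0, "az": 0},
    {"claw": 0.7, "tx": 0, "ty": 0, "tz": 0, "ax": 0, "ay": 0, "az": 0},
    {"claw": 0.7, "tx": 0, "ty": 0, "tz": 0, "ax": 0, "ay": 0, "az": 0},
  ],
  squeeze=40,
)

```text
clock: 19.45
tcp_pos: [0.4684, -0.3746, 0.2906]
orientation: [0.466, 3.105, 0.001]
contact_force: [0.9, 2.7, 6.6]
grip_width: 0.026
gripper_force: 18.9
```

```bash
python3 look.py h; python3 - <<'E'
import cv2,numpy as np
im=cv2.imread("pics/h_wrist.png")[110:245,190:370]
cv2.imwrite("pics/h_w.png",cv2.resize(im,(800,600),interpolation=cv2.INTER_CUBIC))
E
```

```text
[[-0.956   0.2934  0.0015  0.4684]
 [ 0.2934  0.956   0.0007 -0.3746]
 [-0.0012  0.0011 -1.      0.2906]
 [ 0.      0.      0.      1.    ]] 0.02603597247401212
wrist pliers 0.65 [ 0.4654 -0.3734  0.0605] [ 0.0036 -0.      0.23  ] [283. 218.]
wrist ring 0.31 [ 0.471  -0.3724  0.0625] [-0.0015  0.0026  0.2281] [287. 226.]
scene pliers 0.55 [ 0.4699 -0.3355  0.0015] [0.0104 0.0375 0.2891] [212. 175.]
scene tips 0.59 [ 0.4668 -0.3681 -0.0032] [0.0038 0.0054 0.2937] [205. 172.]
scene lugs 0.63 [ 0.4728 -0.3706  0.0042] [-0.0027  0.0048  0.2864] [203. 172.]
scene ring 0.56 [ 0.4503 -0.3595  0.0033] [0.0221 0.0088 0.2872] [209. 169.]
side pliers 0.79 [ 0.4707 -0.3662  0.0683] [0.0005 0.0085 0.2223] [314. 329.]
side tips 0.48 [ 0.4675 -0.365  -0.0006] [0.004  0.0086 0.2911] [310. 348.]
side lugs 0.71 [ 0.4723 -0.3696  0.0019] [-0.0018  0.0056  0.2887] [313. 348.]
side ring 0.52 [ 0.4458 -0.3691  0.0032] [ 0.0236 -0.0017  0.2874] [301. 352.]
```

View pics/h_w.png

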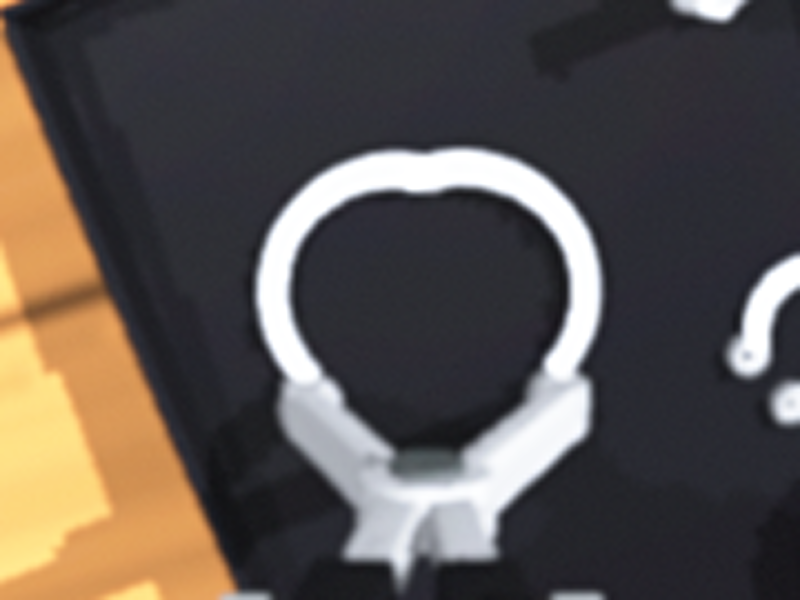

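The view shows the clip spread evenly, with the jaw shoulders on both lugs at (310,385) and (560,385) and the opening centred near x 425. I firm the grip at the stop, then lift.

arm_command(
  plan=[
    {"claw": 0.75, "tx": 0, "ty": 0, "tz": -0.0003, "ax": 0, "ay": 0, "az": 0},
    {"claw": 0.8, "tx": 0, "ty": 0, "tz": 0, "ax": 0, "ay": 0, "az": 0},
    {"claw": 0.8, "tx": 0, "ty": 0, "tz": 0, "ax": 0, "ay": 0, "az": 0},
    {"claw": 0.8, "tx": 0, "ty": 0, "tz": -0.001, "ax": 0, "ay": 0, "az": 0},
    {"claw": 0.8, "tx": 0, "ty": 0, "tz": -0.002, "ax": 0, "ay": 0, "az": 0},
    {"claw": 0.8, "tx": 0, "ty": 0, "tz": -0.003, "ax": 0, "ay": 0, "az": 0},
    {"claw": 0.8, "tx": 0, "ty": 0, "tz": -0.004, "ax": 0, "ay": 0, "az": 0},
    {"claw": 0.8, "tx": 0, "ty": 0, "tz": -0.005, "ax": 0, "ay": 0, "az": 0},
    {"claw": 0.8, "tx": 0, "ty": 0, "tz": -0.005, "ax": 0, "ay": 0, "az": 0},
    {"claw": 0.8, "tx": 0, "ty": 0, "tz": 0, "ax": 0, "ay": 0, "az": 0},
  ],
  squeeze=40,
)

```text
clock: 21.03
tcp_pos: [0.4678, -0.3756, 0.3116]
orientation: [0.468, 3.105, -0.001]
contact_force: [0.1, 0.5, -1.0]
grip_width: 0.0227
gripper_force: 39.3
```

```bash
python3 look.py i; python3 - <<'E'
import cv2,numpy as np
a=cv2.imread("pics/h_wrist.png");b=cv2.imread("pics/i_wrist.png")
for n,i in (("h",a),("i",b)):
    m=((i.min(2)>235)*255).astype(np.uint8)
    k,l,s,c=cv2.connectedComponentsWithStats(m)
    for j in range(1,k):
        if s[j,4]>150 and s[j,0]>200 and s[j,0]<340: print(n,s[j],c[j])
E
```

```text
[[-0.9557  0.2945  0.0016  0.4678]
 [ 0.2945  0.9557 -0.001  -0.3756]
 [-0.0018 -0.0005 -1.      0.3116]
 [ 0.      0.      0.      1.    ]] 0.02270409542599566
scene pliers 0.55 [ 0.4657 -0.3697  0.082 ] [0.0042 0.0051 0.2296] [200. 156.]
scene tips 0.47 [ 0.4602 -0.3724  0.144 ] [0.0085 0.0009 0.1676] [197. 141.]
scene lugs 0.41 [ 0.472  -0.3729  0.0241] [-0.0027  0.0039  0.2875] [201. 168.]
scene ring 0.63 [ 0.4436 -0.3627  0.0217] [0.0274 0.0053 0.2898] [208. 164.]
side pliers 0.55 [ 0.4671 -0.3699  0.0835] [0.0028 0.0053 0.2281] [313. 327.]
side tips 0.8 [ 0.4661 -0.3684  0.0179] [0.0042 0.0065 0.2936] [310. 345.]
side lugs 0.73 [ 0.4713 -0.3687  0.0211] [-0.0007  0.0077  0.2905] [313. 343.]
side ring 0.51 [ 0.4447 -0.3648  0.0231] [0.0258 0.0036 0.2884] [300. 345.]
h [249 144  75  52 845] [285.52781065 163.06982249]
h [280 198  42  31 313] [305.52396166 212.77955272]
i [337  95  21  19 182] [348.23626374 102.81868132]
i [248 144  77  55 853] [285.57561547 162.98710434]
i [279 198  42  31 312] [305.31089744 212.10576923]
```

arm_command(
  plan=[
    {"claw": 0.8, "tx": 0, "ty": 0, "tz": -0.01, "ax": 0, "ay": 0, "az": 0},
    {"claw": 0.8, "tx": 0, "ty": 0, "tz": -0.02, "ax": 0, "ay": 0, "az": 0},
    {"claw": 0.8, "tx": 0, "ty": 0, "tz": -0.02, "ax": 0, "ay": 0, "az": 0},
    {"claw": 0.8, "tx": 0, "ty": 0, "tz": -0.02, "ax": 0, "ay": 0, "az": 0},
    {"claw": 0.8, "tx": 0, "ty": 0, "tz": -0.02, "ax": 0, "ay": 0, "az": 0},
    {"claw": 0.8, "tx": 0, "ty": 0, "tz": -0.013, "ax": 0, "ay": 0, "az": 0},
    {"claw": 0.8, "tx": 0, "ty": 0.005, "tz": 0, "ax": 0, "ay": 0, "az": 0},
    {"claw": 0.8, "tx": 0, "ty": 0.012, "tz": 0, "ax": 0, "ay": 0, "az": 0},
    {"claw": 0.8, "tx": 0, "ty": 0.02, "tz": 0, "ax": 0, "ay": 0, "az": 0},
    {"claw": 0.8, "tx": 0, "ty": 0.028, "tz": 0, "ax": 0, "ay": 0, "az": 0},
  ],
)

```text
clock: 22.62
tcp_pos: [0.4859, -0.3128, 0.4122]
orientation: [-0.472, -3.104, 0.0]
contact_force: [0.8, 0.8, -2.1]
grip_width: 0.0232
gripper_force: 39.4
```

arm_command(
  plan=[
    {"claw": 0.8, "tx": 0.004, "ty": 0.035, "tz": 0, "ax": 0, "ay": 0, "az": 0},
    {"claw": 0.8, "tx": 0.004, "ty": 0.035, "tz": 0, "ax": 0, "ay": 0, "az": 0},
    {"claw": 0.8, "tx": 0.004, "ty": 0.035, "tz": 0, "ax": 0, "ay": 0, "az": 0},
    {"claw": 0.8, "tx": 0.004, "ty": 0.035, "tz": 0, "ax": 0, "ay": 0, "az": 0},
    {"claw": 0.8, "tx": 0.004, "ty": 0.035, "tz": 0, "ax": 0, "ay": 0, "az": 0},
    {"claw": 0.8, "tx": 0.004, "ty": 0.035, "tz": 0, "ax": 0, "ay": 0, "az": 0},
    {"claw": 0.8, "tx": 0.004, "ty": 0.035, "tz": 0, "ax": 0, "ay": 0, "az": 0},
    {"claw": 0.8, "tx": 0.004, "ty": 0.035, "tz": 0, "ax": 0, "ay": 0, "az": 0},
    {"claw": 0.8, "tx": 0.004, "ty": 0.025, "tz": 0, "ax": 0, "ay": 0, "az": 0},
    {"claw": 0.8, "tx": 0.004, "ty": 0.019, "tz": 0, "ax": 0, "ay": 0, "az": 0},
  ],
)

```text
clock: 23.45
tcp_pos: [0.5433, 0.013, 0.4119]
orientation: [-0.46, -3.105, -0.001]
contact_force: [0.5, 0.9, -1.5]
grip_width: 0.023
gripper_force: 39.5
```

arm_command(
  plan=[
    {"claw": 0.8, "tx": 0.001, "ty": 0.01, "tz": 0, "ax": 0, "ay": 0, "az": 0},
    {"claw": 0.8, "tx": 0, "ty": 0.005, "tz": 0, "ax": 0, "ay": 0, "az": 0},
    {"claw": 0.8, "tx": 0, "ty": 0, "tz": 0, "ax": 0, "ay": 0, "az": 0},
    {"claw": 0.8, "tx": 0, "ty": 0, "tz": 0, "ax": 0, "ay": 0, "az": 0},
    {"claw": 0.8, "tx": 0, "ty": 0, "tz": 0, "ax": 0, "ay": 0, "az": 0},
    {"claw": 0.8, "tx": 0, "ty": 0, "tz": 0, "ax": 0, "ay": 0, "az": 0},
    {"claw": 0.8, "tx": 0, "ty": 0, "tz": 0, "ax": 0, "ay": 0, "az": 0},
    {"claw": 0.8, "tx": 0, "ty": 0, "tz": 0, "ax": 0, "ay": 0, "az": 0},
    {"claw": 0.8, "tx": 0, "ty": 0, "tz": 0, "ax": 0, "ay": 0, "az": 0},
    {"claw": 0.8, "tx": 0, "ty": 0, "tz": 0, "ax": 0, "ay": 0, "az": 0},
  ],
)

```text
clock: 24.28
tcp_pos: [0.5473, 0.0228, 0.4133]
orientation: [0.468, 3.107, 0.0]
contact_force: [0.6, 0.6, -2.1]
grip_width: 0.0232
gripper_force: 39.5
```

```bash
python3 - <<'E'
from h import *
np.set_printoptions(precision=4,suppress=True)
o=r.get_obs();M=T(o);print(M,o["grip_width"],o["gripper_force"],o["contact_force"])
for n in ("wrist","scene","side"):
  C,im=snap(n,"j_%s.png"%n)
  for t in ("tips","lugs","ring_eye","groove","ring","stand"):
    for d in r.tip_of(t,n)[:3]:
        P=w(C,d["location"])
        if np.hypot(P[0]-M[0,3],P[1]-M[1,3])<.06: print(n,t,round(d["confidence"],2),P, (np.linalg.inv(M)@np.append(P,1))[:3],pix(n,C,P).round())
im=cv2.imread("pics/j_wrist.png")[95:245,185:385];cv2.imwrite("pics/j_w.png",cv2.resize(im,(800,600),interpolation=cv2.INTER_CUBIC))
E
```

```text
[[-0.9556  0.2946  0.      0.5473]
 [ 0.2946  0.9556  0.0001  0.0228]
 [-0.      0.0001 -1.      0.4133]
 [ 0.      0.      0.      1.    ]] 0.02322904647650485 39.45359056815505 [ 0.6161  0.637  -2.127 ]
wrist groove 0.86 [0.5365 0.0305 0.0767] [0.0126 0.0042 0.3366] [287. 175.]
wrist stand 0.78 [ 0.5342  0.0288 -0.0025] [0.0142 0.0019 0.4159] [284. 162.]
scene tips 0.63 [0.5457 0.027  0.1199] [0.0027 0.0035 0.2935] [297. 210.]
scene lugs 0.48 [0.5525 0.0281 0.1286] [-0.0034  0.0066  0.2847] [297. 210.]
scene ring_eye 0.5 [0.5316 0.0348 0.127 ] [0.0185 0.0068 0.2863] [302. 206.]
scene groove 0.73 [0.5339 0.0275 0.0752] [0.0142 0.0005 0.3381] [299. 215.]
scene ring 0.44 [0.5274 0.0349 0.126 ] [0.0226 0.0057 0.2873] [302. 205.]
scene ring 0.43 [0.5461 0.0267 0.1213] [0.0023 0.0034 0.292 ] [297. 210.]
scene stand 0.65 [0.5423 0.0237 0.2465] [ 0.005  -0.0006  0.1669] [297. 182.]
scene stand 0.61 [0.5376 0.031  0.0037] [0.0117 0.0049 0.4096] [299. 229.]
side tips 0.55 [0.5436 0.0326 0.1205] [0.0064 0.0083 0.2928] [273. 178.]
side lugs 0.63 [0.549  0.0262 0.1244] [-0.0007  0.0038  0.2889] [276. 178.]
side ring_eye 0.64 [0.5255 0.0316 0.1269] [0.0234 0.002  0.2864] [267. 178.]
side groove 0.9 [0.5333 0.0277 0.0769] [0.0148 0.0005 0.3364] [270. 194.]
side ring 0.51 [0.5237 0.0309 0.1267] [0.0249 0.0008 0.2866] [266. 179.]
side stand 0.69 [ 0.5375  0.0258 -0.0003] [ 0.0102 -0.0001  0.4136] [272. 216.]
```

View pics/j_w.png

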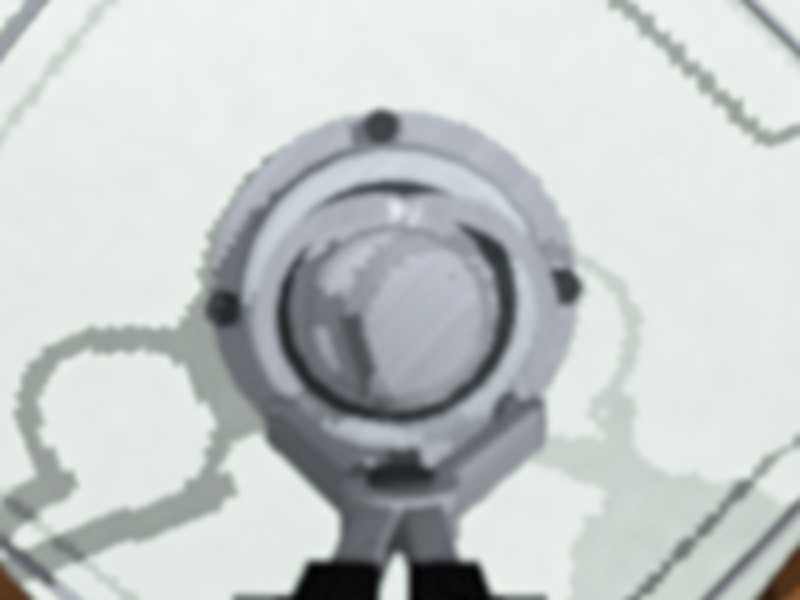

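The last view shows the clip over the bearing. The housing screws are at crop (380,125), (222,308) and (567,288), the post's disc is inside the clip, and the clip's back is near y 200. From here I measure numerically: I fit the clip's inner edge in the earlier picture over the dark tray, and the post's axis from the screws.

```bash
cat > fit.py <<'E'
from h import *
from scipy.optimize import least_squares
np.set_printoptions(precision=4,suppress=True)
Ct=np.array(r.camera_model("wrist")["tool_from_camera"])   # tool coords
def tz(uv,z): return atz("wrist",Ct,uv,z)
def ringfit(f,z):
    g=cv2.GaussianBlur(cv2.imread(f)[:,:,1],(0,0),.6)
    m=(g>150).astype(np.uint8);m[:140]=0;m[194:]=0;m[:,:240]=0;m[:,335:]=0
    cs,_=cv2.findContours(m,cv2.RETR_EXTERNAL,cv2.CHAIN_APPROX_NONE)
    c=max(cs,key=cv2.contourArea)[:,0,:].astype(float);c=c[c[:,1]<191]
    P=np.array([tz(u,z)[:2] for u in c])*1000
    def res(p):
        x0,y0,a,th,ri,ro=p
        q=P-[x0,y0];X=-(q[:,0]*np.cos(a)+q[:,1]*np.sin(a));Y=q[:,1]*np.cos(a)-q[:,0]*np.sin(a) # ring x = -tool x
        s=np.sign(Y);cx=-22.5+22.5*np.cos(th);cy=s*22.5*np.sin(th)
        d=np.hypot(X-cx,Y-cy);return np.where(abs(d-ri)<abs(d-ro),d-ri,d-ro)
    s=least_squares(res,[18,3,0,.28,20,25],loss="soft_l1");return s.x,np.sqrt(np.mean(s.fun**2)),len(P)
for f in ("h","i"):
    x,e,n=ringfit("pics/%s_wrist.png"%f,.2836);print(f,x,e,n)
    a=x[2];print(" eye tool mm",x[0]-2.2*np.cos(a),x[1]-2.2*np.sin(a))
g=cv2.imread("pics/j_wrist.png")[:,:,1].astype(float);S=[]
for u,v in ((380,125),(222,308),(567,288)):
    u,v=u/4+185,v/4+95;x0,y0=int(round(u))-5,int(round(v))-5
    b=g[y0:y0+11,x0:x0+11];wt=np.clip(95-b,0,None);Y,X=np.mgrid[y0:y0+11,x0:x0+11]
    p=((X*wt).sum()/wt.sum(),(Y*wt).sum()/wt.sum());S.append(tz(p,.4133-.0645)*1000);print(p,S[-1],b.min())
S=np.array(S);mid=(S[1]+S[2])/2;print("post tool",mid,"R",np.linalg.norm(S[1]-S[2])/2,np.linalg.norm(S[0]-mid),"dot",np.dot(S[0]-mid,S[2]-S[1]))
E
python3 fit.py
```

```text
h [20.7761  2.7842 -0.0313  0.2528 19.5236 24.8079] 0.31091357040391876 247
 eye tool mm 18.577151135313066 2.853072444910227
i [21.5375  2.7506  0.0063  0.2604 19.5173 24.769 ] 0.276731955871123 252
 eye tool mm 19.337591286774362 2.736701725730262
(np.float64(279.8097395243488), np.float64(126.40996602491506)) [ 58.2258  -2.5543 348.8   ] 67.0
(np.float64(241.05122494432072), np.float64(171.80579064587974)) [ 13.6038 -41.1685 348.8   ] 40.0
(np.float64(326.1090387374462), np.float64(165.85078909612625)) [ 19.5482  43.2551 348.8   ] 64.0
post tool [ 16.576    1.0433 348.8   ] R 42.316305227846 41.80485518688099 dot -56.1399627303493
```

arm_command(
  plan=[
    {"claw": 0.8, "tx": -0.0014, "ty": -0.0009, "tz": 0, "ax": 0, "ay": 0, "az": 0},
    {"claw": 0.8, "tx": -0.0013, "ty": -0.0008, "tz": 0, "ax": 0, "ay": 0, "az": 0},
    {"claw": 0.8, "tx": 0, "ty": 0, "tz": 0.004, "ax": 0, "ay": 0, "az": 0},
    {"claw": 0.8, "tx": 0, "ty": 0, "tz": 0.007, "ax": 0, "ay": 0, "az": 0},
    {"claw": 0.8, "tx": 0, "ty": 0, "tz": 0.008, "ax": 0, "ay": 0, "az": 0},
    {"claw": 0.8, "tx": 0, "ty": 0, "tz": 0.007, "ax": 0, "ay": 0, "az": 0},
    {"claw": 0.8, "tx": 0, "ty": 0, "tz": 0.004, "ax": 0, "ay": 0, "az": 0},
    {"claw": 0.8, "tx": 0, "ty": 0, "tz": 0, "ax": 0, "ay": 0, "az": 0},
    {"claw": 0.8, "tx": 0, "ty": 0, "tz": 0, "ax": 0, "ay": 0, "az": 0},
    {"claw": 0.8, "tx": 0, "ty": 0, "tz": 0, "ax": 0, "ay": 0, "az": 0},
  ],
)

```text
clock: 26.17
tcp_pos: [0.5495, 0.0206, 0.3835]
orientation: [0.467, 3.106, 0.0]
contact_force: [0.4, 0.0, -2.0]
grip_width: 0.0231
gripper_force: 39.5
```

```bash
cat > post.py <<'E'
from h import *
import sys
np.set_printoptions(precision=2,suppress=True,linewidth=250)
o=r.get_obs();M=T(o);print(M[:3].round(4),o["contact_force"])
C,im=snap("wrist",sys.argv[1]+"_wrist.png")
Ct=np.array(r.camera_model("wrist")["tool_from_camera"]);g=im[:,:,1].astype(float);S=[]
# expected screw places in world from first fix
M0=np.array([[-.9556,.2946,0,.5473],[.2946,.9556,0,.0228],[0,0,-1,.4133],[0,0,0,1]])
for P in ([58.2258,-2.5543,348.8],[13.6038,-41.1685,348.8],[19.5482,43.2551,348.8]):
    u=pix("wrist",C,(M0@np.append(np.array(P)/1000,1))[:3]);x0,y0=np.round(u).astype(int)-6
    b=g[y0:y0+13,x0:x0+13];wt=np.clip(95-b,0,None);Y,X=np.mgrid[y0:y0+13,x0:x0+13]
    p=((X*wt).sum()/wt.sum(),(Y*wt).sum()/wt.sum());S.append(atz("wrist",Ct,p,M[2,3]-.0645)*1000);print(u,p,S[-1],b.min())
S=np.array(S);mid=(S[1]+S[2])/2;print("post tool",mid,"R",np.linalg.norm(S[1]-S[2])/2,np.linalg.norm(S[0]-mid))
for n in ("wrist","scene","side"):
  if n!="wrist": C,_=snap(n,sys.argv[1]+"_%s.png"%n)
  for t in ("groove","ring_eye","ring"):
    for d in r.tip_of(t,n)[:2]:
        P=w(C,d["location"])
        if np.hypot(P[0]-M[0,3],P[1]-M[1,3])<.06: print(n,t,round(d["confidence"],2),P*1000, (np.linalg.inv(M)@np.append(P,1))[:3]*1000)
E
python3 post.py k; python3 - <<'E'
import cv2
g=cv2.imread("pics/k_wrist.png")[:,:,1]
print("rows135-205 step; cols 246..326 step2")
for y in range(136,206,2): print(y,' '.join("%3d"%v for v in g[y,246:328:2]))
E
```

```text
[[-0.96  0.29  0.    0.55]
 [ 0.29  0.96  0.    0.02]
 [-0.    0.   -1.    0.38]] [ 0.39  0.02 -1.98]
[281.27 124.12] (np.float64(281.2001557632399), np.float64(124.04906542056075)) [ 61.17  -1.16 318.95] 64.0
[238.52 174.19] (np.float64(238.54515050167225), np.float64(174.09732441471573)) [ 16.58 -39.71 318.95] 37.0
[332.17 167.7 ] (np.float64(331.0156176053005), np.float64(168.11074301940369)) [ 22.03  43.65 318.95] 51.0
post tool [ 19.3    1.97 318.95] R 41.76765311188942 41.98658060322291
wrist groove 0.73 [537.98  29.99  71.79] [ 13.91   5.56 311.66]
wrist groove 0.35 [545.84  24.13 153.55] [  4.64   2.28 229.91]
wrist ring 0.73 [533.47  27.17  -3.08] [ 17.41   1.53 386.53]
scene groove 0.63 [531.24  28.52  73.49] [ 19.91   2.17 309.96]
scene ring_eye 0.52 [532.96  30.79  98.99] [ 18.93   4.86 284.46]
scene ring 0.37 [528.1  35.6  96.9] [ 24.99   8.02 286.55]
side groove 0.69 [534.08  29.07  74.47] [ 17.36   3.53 308.98]
side ring_eye 0.49 [528.03  34.43  98.27] [ 24.71   6.88 285.18]
side ring 0.48 [527.36  29.44  95.79] [ 23.89   1.92 287.65]
rows135-205 step; cols 246..326 st
[... 5183 characters left out ...]
  96  95 105 121 152 140 162
198 102 104  98  92  96 100 103 110 123 105  48  41  60  73  86 105 130 136 142 147 148 145 141 138 129 129 138  96  63  72 120 102  85 100 104 120 142 136 153 157 194
200 118 105  99  81  84  88  99 102 105 108  75  44  32  40  52  69  84  90  97 108 110 104 115 128 125 105  85  66 100 153 164 117  97 107 129 150 149 134 161 196 207
202 148 119 106  82  83  83  88  96 100 107 109  93  66  39  30  34  43  49  60  64  61  60  72  68  56  55  71 111 157 166 123 102 111 137 152 150 143 138 189 228 226
204 158 146 112  84  82  83  82  86  96 100 104 110 110  95  74  52  43  37  36  55  54  57  62  75  92 121 141 154 133 108 102 117 144 153 149 145 142 151 217 228 223
```

```bash
python3 - <<'E'
from h import *
C=np.array(r.camera_model("wrist")["tool_from_camera"]);f=lambda x,y,z:pix("wrist",C,np.array([x,y,z])/1000).round(2)
for nm,x in (("post",19.3),):
    for rr,z in ((21,383.5-84),(17.5,383.5-87)):
        print(nm,rr,"front",f(x+rr,2.2,z),"far",f(x-rr,2.2,z),"l",f(x,2.2-rr,z),"r",f(x,2.2+rr,z))
for z in (283.6,287.6): print("ring back inner",z,f(19.34+22.2,2.74,z),"outer",f(19.34+27.2,2.74,z))
for h in("i","k"):
    g=cv2.imread("pics/%s_wrist.png"%h)[:,:,1];print(h,g[138:162,285],g[138:162,278])
E
```

```text
post 21 front [285.27 149.75] far [285.21 198.99] l [260.18 174.78] r [310.27 174.76]
post 17.5 front [285.31 154.36] far [285.25 195.85] l [264.16 175.39] r [306.38 175.38]
ring back inner 283.6 [286.19 150.22] outer [286.2  143.83]
ring back inner 287.6 [286.12 149.7 ] outer [286.13 143.41]
i [ 46  46  46  41  59 149 254 255 255 254 254 255 255 235 125  47  36  44
  43  41  36  36  35  33] [ 45  48  42  48 109 216 255 255 254 254 255 255 235 125  48  33  32  28
  30  31  30  33  33  31]
k [178 127  79  62  72  95 128 155 170 171 169 167 160 143 114 106 109 117
 126 146 175 192 197 195] [199 165 107  67  86 134 164 171 173 171 172 172 168 156 136 108 102 120
 152 183 194 193 191 190]
```

arm_command(
  plan=[
    {"claw": 0.8, "tx": 0, "ty": -0.0004, "tz": 0, "ax": 0, "ay": 0, "az": 0},
    {"claw": 0.8, "tx": 0, "ty": 0, "tz": 0.002, "ax": 0, "ay": 0, "az": 0},
    {"claw": 0.8, "tx": 0, "ty": 0, "tz": 0.002, "ax": 0, "ay": 0, "az": 0},
    {"claw": 0.8, "tx": 0, "ty": 0, "tz": 0.002, "ax": 0, "ay": 0, "az": 0},
    {"claw": 0.8, "tx": 0, "ty": 0, "tz": 0.002, "ax": 0, "ay": 0, "az": 0},
    {"claw": 0.8, "tx": 0, "ty": 0, "tz": 0.002, "ax": 0, "ay": 0, "az": 0},
    {"claw": 0.8, "tx": 0, "ty": 0, "tz": 0.002, "ax": 0, "ay": 0, "az": 0},
    {"claw": 0.8, "tx": 0, "ty": 0, "tz": 0.001, "ax": 0, "ay": 0, "az": 0},
    {"claw": 0.8, "tx": 0, "ty": 0, "tz": 0, "ax": 0, "ay": 0, "az": 0},
    {"claw": 0.8, "tx": 0, "ty": 0, "tz": 0, "ax": 0, "ay": 0, "az": 0},
  ],
)

```text
clock: 27.6
tcp_pos: [0.5493, 0.0202, 0.3703]
orientation: [-0.467, -3.107, 0.0]
contact_force: [0.6, 0.0, -1.9]
grip_width: 0.0234
gripper_force: 39.5
```

```bash
python3 - <<'E'
from h import *
np.set_printoptions(precision=4,suppress=True)
o=r.get_obs();print(o["tcp_pos"],o["contact_force"],o["moment"],o["grip_width"])
C,im=snap("wrist","l2_wrist.png");g=im[:,:,1]
print(g[138:162,285],g[138:162,278]);print(g[172,246:330])
for y in range(192,206,2): print(y,g[y,262:312:2])
E
```

```text
[0.5493 0.0202 0.3703] [ 0.5781  0.0047 -1.9177] [-0.0218 -0.0262 -0.0215] 0.023438845255218613
[202 181 134  81  68  95 130 160 176 179 178 178 169 133 107 104 125 161
 176 182 186 189 189 189] [199 194 167 116  93 131 161 167 168 168 170 160 129  94  85  98 101 112
 143 164 174 182 187 189]
[149 145 154 163 166 166 162 134  84  52  61  75  80  84  90 108 129 143
 154 163 170 172 171 171 170 174 174 175 175 176 179 182 181 180 178 177
 177 177 177 177 177 178 176 176 175 174 175 176 178 177 175 177 178 178
 180 178 178 176 178 178 178 180 179 174 160 148 147 159 153 112  67  56
  94 144 164 165 162 162 169 173 172 176 168 128]
192 [ 99 106 134 148 152 153 155 158 158 159 160 162 161 163 166 166 160 160
 163 165 168 170 164 147 127]
194 [118  95 112 138 149 152 156 156 156 159 161 160 161 165 164 160 159 162
 163 167 170 164 154 131  90]
196 [134 106  89 113 140 153 155 153 157 158 158 157 162 162 158 157 159 162
 164 167 161 143 130 108  76]
198 [120 106  73  80 111 139 147 152 157 157 157 159 161 157 154 157 159 162
 162 145 115  87  79  74  83]
200 [104  93  54  66  82  92 107 135 149 145 155 158 155 154 157 157 153 142
 117  92  75  67  62  84  97]
202 [ 99  99  81  50  58  69  81  99 111 117 132 139 138 142 135 122 104  90
  86  81  63  69  86 100 109]
204 [ 93  99 103  87  49  40  56  69  82  89  94  97  95  90  82  76  71  64
  60  66  78  95 101 115 140]
```

arm_command(
  plan=[
    {"claw": 0.8, "tx": 0, "ty": 0, "tz": 0.001, "ax": 0, "ay": 0, "az": 0},
    {"claw": 0.8, "tx": 0, "ty": 0, "tz": 0.001, "ax": 0, "ay": 0, "az": 0},
    {"claw": 0.8, "tx": 0, "ty": 0, "tz": 0.001, "ax": 0, "ay": 0, "az": 0},
    {"claw": 0.8, "tx": 0, "ty": 0, "tz": 0.001, "ax": 0, "ay": 0, "az": 0},
    {"claw": 0.8, "tx": 0, "ty": 0, "tz": 0.001, "ax": 0, "ay": 0, "az": 0},
    {"claw": 0.8, "tx": 0, "ty": 0, "tz": 0.001, "ax": 0, "ay": 0, "az": 0},
    {"claw": 0.8, "tx": 0, "ty": 0, "tz": 0.001, "ax": 0, "ay": 0, "az": 0},
    {"claw": 0.8, "tx": 0, "ty": 0, "tz": 0.0005, "ax": 0, "ay": 0, "az": 0},
    {"claw": 0.8, "tx": 0, "ty": 0, "tz": 0, "ax": 0, "ay": 0, "az": 0},
    {"claw": 0.8, "tx": 0, "ty": 0, "tz": 0, "ax": 0, "ay": 0, "az": 0},
  ],
)

```text
clock: 28.48
tcp_pos: [0.5493, 0.0202, 0.3627]
orientation: [-0.467, -3.107, 0.0]
contact_force: [0.5, -0.9, -2.2]
grip_width: 0.0232
gripper_force: 39.5
```

arm_command(
  plan=[
    {"claw": 0.8, "tx": 0, "ty": 0, "tz": 0.0005, "ax": 0, "ay": 0, "az": 0},
    {"claw": 0.8, "tx": 0, "ty": 0, "tz": 0.0005, "ax": 0, "ay": 0, "az": 0},
    {"claw": 0.8, "tx": 0, "ty": 0, "tz": 0.0005, "ax": 0, "ay": 0, "az": 0},
    {"claw": 0.8, "tx": 0, "ty": 0, "tz": 0, "ax": 0, "ay": 0, "az": 0},
    {"claw": 0.8, "tx": 0, "ty": 0, "tz": 0, "ax": 0, "ay": 0, "az": 0},
    {"claw": 0.8, "tx": 0, "ty": 0, "tz": 0, "ax": 0, "ay": 0, "az": 0},
    {"claw": 0.8, "tx": 0, "ty": 0, "tz": 0, "ax": 0, "ay": 0, "az": 0},
    {"claw": 0.8, "tx": 0, "ty": 0, "tz": 0, "ax": 0, "ay": 0, "az": 0},
    {"claw": 0.8, "tx": 0, "ty": 0, "tz": 0, "ax": 0, "ay": 0, "az": 0},
    {"claw": 0.8, "tx": 0, "ty": 0, "tz": 0, "ax": 0, "ay": 0, "az": 0},
  ],
)

```text
clock: 29.32
tcp_pos: [0.5493, 0.0202, 0.3613]
orientation: [-0.467, -3.107, -0.0]
contact_force: [0.4, -0.4, -0.9]
grip_width: 0.0232
gripper_force: 39.5
```

arm_command(
  plan=[
    {"claw": 0.8, "tx": 0, "ty": 0, "tz": 0.0005, "ax": 0, "ay": 0, "az": 0},
    {"claw": 0.8, "tx": 0, "ty": 0, "tz": 0.0003, "ax": 0, "ay": 0, "az": 0},
    {"claw": 0.8, "tx": 0, "ty": 0, "tz": 0, "ax": 0, "ay": 0, "az": 0},
    {"claw": 0.8, "tx": 0, "ty": 0, "tz": 0, "ax": 0, "ay": 0, "az": 0},
    {"claw": 0.8, "tx": 0, "ty": 0, "tz": 0, "ax": 0, "ay": 0, "az": 0},
    {"claw": 0.8, "tx": 0, "ty": 0, "tz": 0, "ax": 0, "ay": 0, "az": 0},
    {"claw": 0.8, "tx": 0, "ty": 0, "tz": 0, "ax": 0, "ay": 0, "az": 0},
    {"claw": 0.8, "tx": 0, "ty": 0, "tz": 0, "ax": 0, "ay": 0, "az": 0},
    {"claw": 0.8, "tx": 0, "ty": 0, "tz": 0, "ax": 0, "ay": 0, "az": 0},
    {"claw": 0.8, "tx": 0, "ty": 0, "tz": 0, "ax": 0, "ay": 0, "az": 0},
  ],
)

```text
clock: 30.15
tcp_pos: [0.5493, 0.0202, 0.3605]
orientation: [0.467, 3.107, 0.0]
contact_force: [-0.6, -0.9, -1.2]
grip_width: 0.0234
gripper_force: 39.5
```

```bash
python3 post.py m; python3 - <<'E'
from h import *
g=cv2.imread("pics/m_wrist.png")[:,:,1]
print(g[138:162,285],g[138:162,278]);print(g[172,240:332])
E
```

```text
[[-0.96  0.29  0.    0.55]
 [ 0.29  0.96  0.    0.02]
 [ 0.    0.   -1.    0.36]] [-0.57 -0.86 -1.19]
[281.8  125.03] (np.float64(281.6760330578512), np.float64(124.93884297520661)) [ 60.94  -0.75 296.  ] 61.0
[235.53 179.29] (np.float64(235.27379371403276), np.float64(178.92142540947322)) [ 16.57 -39.48 296.  ] 34.0
[336.86 172.29] (np.float64(335.0653863740283), np.float64(172.48925468678556)) [ 21.99  43.64 296.  ] 49.0
post tool [ 19.28   2.08 296.  ] R 41.646748571072074 41.75862741552495
wrist groove 0.82 [535.33  28.95  71.33] [ 15.9    4.24 289.18]
scene groove 0.77 [535.22  28.11  70.84] [ 15.75   3.41 289.66]
scene ring_eye 0.55 [535.39  29.75  77.25] [ 16.07   5.03 283.25]
scene ring 0.56 [555.05  20.82  80.04] [ -5.35   2.28 280.46]
scene ring 0.5 [533.33  31.71  75.08] [ 18.61   6.29 285.42]
side groove 0.59 [530.74  29.03  73.29] [ 20.3    2.98 287.21]
side ring_eye 0.49 [527.53  30.73  73.97] [ 23.87   3.65 286.53]
side ring 0.65 [550.94  24.08 135.87] [ -0.46   4.19 224.63]
[202 197 176 129  83  86 123 167 194 202 206 209 192 148 111 121 138 138
 152 168 176 181 185 187] [196 196 191 162 124 131 158 164 165 166 167 155 116  93 113 143 163 163
 145 133 152 167 174 181]
[ 99 110 120 122 127 143 165 169 168 165 163 164 159 130  78  65  91 105
 109 108 109 115 123 135 147 159 166 171 173 173 173 173 173 175 175 175
 175 177 179 182 181 179 179 177 177 176 177 176 177 177 177 173 172 171
 173 175 176 174 175 176 176 178 176 173 173 175 176 175 176 171 149 110
  81  78  84  81  64  56  92 141 160 163 159 157 158 160 159 164 174 184
 161  98]
```

arm_command(
  plan=[
    {"claw": 0.8, "tx": 0, "ty": 0, "tz": 0.0004, "ax": 0, "ay": 0, "az": 0},
    {"claw": 0.8, "tx": 0, "ty": 0, "tz": 0.0003, "ax": 0, "ay": 0, "az": 0},
    {"claw": 0.8, "tx": 0, "ty": 0, "tz": 0.0003, "ax": 0, "ay": 0, "az": 0},
    {"claw": 0.8, "tx": 0, "ty": 0, "tz": 0, "ax": 0, "ay": 0, "az": 0},
    {"claw": 0.8, "tx": 0, "ty": 0, "tz": 0, "ax": 0, "ay": 0, "az": 0},
    {"claw": 0.8, "tx": 0, "ty": 0, "tz": 0, "ax": 0, "ay": 0, "az": 0},
    {"claw": 0.8, "tx": 0, "ty": 0, "tz": 0, "ax": 0, "ay": 0, "az": 0},
    {"claw": 0.8, "tx": 0, "ty": 0, "tz": 0, "ax": 0, "ay": 0, "az": 0},
    {"claw": 0.8, "tx": 0, "ty": 0, "tz": 0, "ax": 0, "ay": 0, "az": 0},
    {"claw": 0.8, "tx": 0, "ty": 0, "tz": 0, "ax": 0, "ay": 0, "az": 0},
  ],
)

```text
clock: 31.58
tcp_pos: [0.5493, 0.0202, 0.3595]
orientation: [0.467, 3.107, 0.0]
contact_force: [-0.3, 0.1, -2.0]
grip_width: 0.0231
gripper_force: 39.5
```

arm_command(
  plan=[
    {"claw": 0.8, "tx": 0, "ty": 0, "tz": 0.0004, "ax": 0, "ay": 0, "az": 0},
    {"claw": 0.8, "tx": 0, "ty": 0, "tz": 0.0003, "ax": 0, "ay": 0, "az": 0},
    {"claw": 0.8, "tx": 0, "ty": 0, "tz": 0.0003, "ax": 0, "ay": 0, "az": 0},
    {"claw": 0.8, "tx": 0, "ty": 0, "tz": 0, "ax": 0, "ay": 0, "az": 0},
    {"claw": 0.8, "tx": 0, "ty": 0, "tz": 0, "ax": 0, "ay": 0, "az": 0},
    {"claw": 0.8, "tx": 0, "ty": 0, "tz": 0, "ax": 0, "ay": 0, "az": 0},
    {"claw": 0.8, "tx": 0, "ty": 0, "tz": 0, "ax": 0, "ay": 0, "az": 0},
    {"claw": 0.8, "tx": 0, "ty": 0, "tz": 0, "ax": 0, "ay": 0, "az": 0},
    {"claw": 0.8, "tx": 0, "ty": 0, "tz": 0, "ax": 0, "ay": 0, "az": 0},
    {"claw": 0.8, "tx": 0, "ty": 0, "tz": 0, "ax": 0, "ay": 0, "az": 0},
  ],
)

```text
clock: 32.42
tcp_pos: [0.5495, 0.0203, 0.3588]
orientation: [0.467, 3.106, 0.001]
contact_force: [0.3, 0.9, 4.6]
grip_width: 0.0229
gripper_force: 39.8
```

```bash
python3 post.py n; python3 - <<'E'
from h import *
o=r.get_obs();print(o["moment"],o["contact_force"])
for f in "im n".replace(" ",""):
    g=cv2.imread("pics/%s_wrist.png"%f)[:,:,1]
    print(f,g[138:158,278],g[138:158,292]);print(g[172,240:264],g[172,308:334])
E
```

```text
[[-0.96  0.29  0.    0.55]
 [ 0.29  0.96  0.    0.02]
 [-0.    0.   -1.    0.36]] [0.28 0.92 4.58]
[281.5 124.6] (np.float64(281.3722549544724), np.float64(124.56400642742368)) [ 61.29  -0.99 294.33] 60.0
[234.94 179.21] (np.float64(234.6429358607009), np.float64(178.84901917566674)) [ 16.96 -39.76 294.33] 33.0
[336.92 172.17] (np.float64(335.1340679522498), np.float64(172.31910009182735)) [ 22.42  43.41 294.33] 51.0
post tool [ 19.69   1.82 294.33] R 41.676638313237895 41.69428845285486
wrist groove 0.76 [537.43  30.12  73.64] [ 14.61   5.74 285.19]
wrist ring_eye 0.52 [546.13  20.44 130.82] [  3.41  -0.92 228.01]
scene groove 0.63 [534.61  27.67  76.32] [ 16.59   2.57 282.5 ]
scene groove 0.39 [552.99  24.96  75.37] [ -1.77   5.39 283.47]
scene ring_eye 0.66 [538.    33.71  -0.01] [ 15.17   9.3  358.84]
scene ring 0.6 [529.73  31.69  74.24] [ 22.43   4.98 284.58]
side groove 0.76 [531.02  28.42  73.98] [ 20.23   2.23 284.84]
side ring_eye 0.64 [528.66  29.54  74.73] [ 22.82   2.61 284.09]
side ring 0.54 [527.46  27.2   70.1 ] [ 23.28   0.02 288.71]
[ 0.04911546 -0.05919244  0.01259
[... 461 characters left out ...]
155 116  93 113 143 163 163
 145 133] [200 200 191 155 116 131 156 165 165 165 167 154 119  94 101 121 146 150
 144 163]
[ 99 110 120 122 127 143 165 169 168 165 163 164 159 130  78  65  91 105
 109 108 109 115 123 135] [176 171 149 110  81  78  84  81  64  56  92 141 160 163 159 157 158 160
 159 164 174 184 161  98  60  60]
n [196 197 187 147 113 133 155 163 162 163 163 150 113  92 111 136 159 157
 134 139] [198 198 185 145 112 130 155 160 161 161 161 148 114  97 113 143 164 156
 145 163]
[104 115 121 123 129 149 171 170 164 160 159 157 143 104  66  74 102 109
 108 110 113 120 128 139] [175 173 163 148 127 102  86  79  65  58  92 140 159 159 156 155 157 158
 159 163 174 182 162  99  60  62]
```

arm_command(
  plan=[
    {"claw": 0.8, "tx": 0, "ty": 0, "tz": 0.0003, "ax": 0, "ay": 0, "az": 0},
    {"claw": 0.8, "tx": 0, "ty": 0, "tz": 0, "ax": 0, "ay": 0, "az": 0},
    {"claw": 0.8, "tx": 0, "ty": 0, "tz": 0, "ax": 0, "ay": 0, "az": 0},
    {"claw": 0.8, "tx": 0, "ty": 0, "tz": 0, "ax": 0, "ay": 0, "az": 0},
    {"claw": 0.8, "tx": 0, "ty": 0, "tz": 0, "ax": 0, "ay": 0, "az": 0},
    {"claw": 0.8, "tx": 0, "ty": 0, "tz": 0, "ax": 0, "ay": 0, "az": 0},
    {"claw": 0.8, "tx": 0, "ty": 0, "tz": 0, "ax": 0, "ay": 0, "az": 0},
    {"claw": 0.8, "tx": 0, "ty": 0, "tz": 0, "ax": 0, "ay": 0, "az": 0},
    {"claw": 0.8, "tx": 0, "ty": 0, "tz": 0, "ax": 0, "ay": 0, "az": 0},
    {"claw": 0.8, "tx": 0, "ty": 0, "tz": 0, "ax": 0, "ay": 0, "az": 0},
  ],
)

```text
clock: 33.85
tcp_pos: [0.5496, 0.0203, 0.3588]
orientation: [0.467, 3.105, 0.001]
contact_force: [0.3, 1.1, 6.1]
grip_width: 0.0231
gripper_force: 39.8
```

```bash
python3 - <<'E'
from h import *
np.set_printoptions(precision=4,suppress=True)
F=[];Mo=[];Z=[]
for i in range(6):
    C,im=snap("wrist","p_wrist.png");o=r.get_obs();F.append(o["contact_force"]);Mo.append(o["moment"]);Z.append(o["tcp_pos"])
f=np.mean(F,0)-[.4,.2,-2.0];m=np.mean(Mo,0)-[-.02,-.026,-.02];M=T(o)
print(np.mean(Z,0),np.mean(F,0),np.std(F,0),np.mean(Mo,0),np.std(Mo,0))
p=np.array([-m[1]/f[2],m[0]/f[2],0]);print("contact (tool mm, z-force only)",M[:3,:3].T@p*1000,o["grip_width"],o["gripper_force"])
g=im[:,:,1];print(g[138:158,278],g[138:158,292]);print(g[172,240:264],g[172,308:334])
E
```

```text
[0.5496 0.0203 0.3587] [0.3625 0.6774 6.5156] [0.3586 0.2612 0.6101] [ 0.0486 -0.0221  0.0128] [0.0204 0.0328 0.0188]
contact (tool mm, z-force only) [2.8064 7.5666 0.0021] 0.02322462679315083 39.803078547120094
[196 194 174 129 111 136 155 161 162 162 159 140 109  98 107 130 155 152
 133 146] [199 195 175 131 111 134 155 159 159 161 158 138 110 101 114 134 151 150
 149 168]
[104 115 121 123 134 150 164 164 161 160 160 158 138  97  66  80 103 110
 108 104 109 119 131 145] [176 173 163 148 127 102  86  79  64  60  92 140 159 160 155 153 156 158
 160 164 174 184 162  99  61  61]
```

```bash
python3 -c "
from bench import r
print(r.hand_in())"
```

```text
the job is handed in; nothing more can be done
None
```

The job is handed in, with no verdict shown: the pliers, held squeezed to their stop, keep the clip spread round the groove and pressed lightly (about 8 N) onto what its height shows is the thrust washer; the clip's back may sit about 0.5 mm high, and nothing else was touched.

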